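# Clamp the resin mould shut

## Task

Clamp the two-part resin mould shut in its fixture without grasping anything: first, with the outside of a finger, push the yellow post so that the blue strap swings fully home over the mould, leaving the cam lever raised; then press the red cam lever fully down so that the cam bites on the mould. Push gently and do not force the parts against their stops; leave the mould seated in its nest, do not disturb the paints and tools standing around, and finish clear of everything.

Things in the scene. Friction and masses are not known exactly. Their poses are not given: they have to be found in the camera images.
- fixture: The clamp fixture, fixed to the bench: dark steel base plate 110 mm (its x) by 170 mm (its y), 15 mm thick, with a nest of 8 mm high lips at its middle that holds the mould. Origin: centre of the underside, on the bench. Its z is up, its yaw varies. A steel pivot post 24 mm across stands at its (0, +60 mm); the closed strap runs from there along its -y, over the mould.
- strap_pivot (a point): The vertical axis of the strap's pivot, at the height of the strap's underside, 55 mm above the bench (60 mm along +y of the fixture from its origin). The strap lies 55 to 62 mm above the bench, is 28 mm wide and reaches 135 mm out from this axis; its two cheeks over the cam reach 80 mm above the bench.
- post (a point): Centre of the yellow upright finger post at the strap's free end, 125 mm from the pivot axis: a 16 mm thick cylinder standing on the strap, its top 100 mm above the bench; this point is 90 mm above the bench. Its frame turns with the strap (z up, -y from the pivot towards the post). The free end of the closed strap overhangs the mould by 35 mm (post axis).
- strap (a joint): Strap swing angle about the vertical pivot, rad: 0 = home, over the mould, against a hard stop; grows as the strap is swung open, clockwise seen from above, towards the fixture's -x (at 1.57 the strap points along the fixture's -x). Limits 0 and 1.9; starts 0.8 to 1.7 open. Stiff: it stays where it is left and takes about 2 N at the post to move.
- lever_hinge (a point): Axis of the cam lever on the strap, 60 mm from the pivot axis towards the post, 70 mm above the bench. It is level and square to the strap.
- lever_grip (a point): Middle of the upper face of the red grip of the cam lever, 80 mm along the lever from lever_hinge. The grip is 24 mm wide, 40 mm long, 12 mm thick and ends 100 mm from the hinge. Raised, the lever leans up and back from its hinge towards the pivot, 63 degrees above level at most; down, it lies level along the strap, its grip above and beyond the pivot post, upper face 77 mm above the bench.
- lever (a joint): Cam lever angle, rad: 0 = fully raised (63 degrees above level), grows as it is pushed down, 1.1 = fully down against its stop. It starts 0 to 0.2. Stiff: it stays where it is left; pushing it at the grip takes 1 to 6 N, most of it near the end as the cam bites on the mould.
- cam: Round steel cam fixed to the lever at its hinge, 24 mm across, 13 mm thick, between the strap's cheeks. With the lever raised it clears the mould's top by 1 to 3 mm; with the strap home and the lever down it presses on it.
- mould_top (a point): Middle of the top plate of the two-part teal resin mould, a loose block 60 by 60 by 36 mm (about 0.3 kg) that sits in the fixture's nest with 2 mm play; its top is 51 mm above the bench.
- mould: The same mould; origin at the centre of its underside, 15 mm above the bench.
- bottle_red: Bystander, loose: red dropper paint bottle, 25 mm across, 75 mm tall, white tip; origin at the middle of its underside.
- bottle_green: Bystander, loose: green dropper paint bottle, 25 mm across, 75 mm tall, white tip; origin at the middle of its underside.
- bottle_ochre: Bystander, loose: yellow dropper paint bottle, 25 mm across, 75 mm tall, white tip; origin at the middle of its underside.
- paint_pot: Bystander, loose: low amber paint pot with white lid, 40 mm across, 36 mm tall; origin at the middle of its underside.
- miniature: Bystander, loose: grey miniature on a cork painting handle, 32 mm across, 70 mm tall; origin at the middle of its underside.
- tweezers: Bystander, loose: red tweezers lying flat, 110 mm long, 5 mm high; origin at the middle of its underside.
- cutters: Bystander, loose: black-handled side cutters lying flat, about 105 mm long, 10 mm high; origin at the middle of its underside.

How it is judged:
On the way, in this order (a step that is already met when the one before it is completed fails the run):
1. the strap is home over the mould (within 0.07 rad of its stop) with the lever still raised (under 0.5 rad) (value of joint strap below 0.07 rad and value of joint lever below 0.5 rad), for 0.2 s.
2. the lever is fully down (over 1.0 of 1.1 rad) with the strap home (value of joint lever above 1 rad and value of joint strap below 0.07 rad), for 0.2 s.
At the end, for the whole second after the job is handed in: The strap is within 0.07 rad of its home stop, the lever is beyond 1.0 of its 1.1 rad, the cam presses on the mould with more than 3 N, and the mould is at rest and seated: within 6 mm of the nest's centre and 4 mm of its seated height (all of step 2 and contact force between cam and mould above 3 N and horizontal distance between mould and fixture below 0.006 m and height (world z) of mould between 0.011 and 0.019 m and linear speed of mould below 0.02 m/s); the robot touches nothing.
It fails at once if the fingers force the fixture, its strap or its lever with more than 40 N (contact force between the fingers and fixture above 40 N).
It fails at once if the lever is pushed down (over 0.6 rad) while the strap is not home (over 0.15 rad) (value of joint lever above 0.6 rad and value of joint strap above 0.15 rad).
It fails at once if the mould is lifted or shoved out of its nest (8 mm up or 10 mm aside) (height (world z) of mould above 0.023 m or horizontal distance between mould and fixture above 0.01 m).
It fails at once if a paint, tool or miniature is moved or lifted by more than 25 mm, or knocked over (distance of any of bottle_red, bottle_green, bottle_ochre, paint_pot, miniature, tweezers, cutters from where it was at the start of the episode above 0.025 m or angle between any of bottle_red, bottle_green, bottle_ochre, paint_pot, miniature, tweezers, cutters's own z axis and vertical above 0.6 rad).
It also fails if it takes over 54 s, if anything falls off the work surface, if the arm or the gripper's body presses on something with over 40 N, if the wrist force passes 120 N, or if a joint passes its speed limit or range.

## Robot

A 6-joint arm with a two-finger parallel gripper is mounted at the origin on the work surface. World frame = base frame: x ahead of the robot, y to its left, z up, the work surface at z = 0. Lengths are in m, angles in rad, forces in N, time in s.
With the tool pointing down it reaches from about 0.35 to 0.975 m from the base axis. Payload 4.9 kg.
Tool frame: the origin (TCP) lies midway between the tips of the shut fingers; the grasp point (between the pads) lies 19 mm behind it; z points along the fingers, y is the line along which they close (so a half turn about z gives the same grasp; the last joint's range is limited). The gripper opens to 85 mm and grips with 20 to 120 N. Pads are 22 mm wide; open, the fingers measure 114 mm over their backs; the gripper's body (76 mm by 85 mm) begins 54 mm behind the grasp point. The pads swing forward as they close: fully open they stand 13 mm farther back than shut.
Start: joints at [-1.4, 0.053, 1.613, -0, 1.476, -0.119], TCP at [0.179, -0.599, 0.208] pointing down, gripper open.
Joint ranges: [-3.01, 3.01], [-1.01, 2.22], [0.06, 2.58], [-1.02, 4.17], [0.09, 2.62], [-3.14, 3.14]. Speed limits (rad/s): [2.57, 2.57, 3.14, 3.14, 3.14, 3.14].

## Interface

Orientations are given as a unit quaternion [x, y, z, w].
In Python, from cell import * gives the robot as it stands. The module is installed in compiled form; this text tells all that it offers.
- The arm moves only by the tool drive_tool, never from a script. Its argument "series" is a list of rows, each an object of numbers: "tx", "ty", "tz": the shift along the tool's x, y, z in m; "wx", "wy", "wz": the turn, a rotation vector about the tool's x, y, z in rad; "claw": the opening, from -1 (shut) to 1 (fully open). In form: [{"tx": .., "ty": .., "tz": .., "wx": .., "wy": .., "wz": .., "claw": ..}, ...]. A call has 1 to 20 rows; each row is the pose to reach, as a shift and turn from the pose commanded when the call began, along the tool's axes at that moment; what a row does not reach only later rows make up. A row lasts 1/10 s, in which the tool goes at most 50 mm and 8.59 degrees, less where a joint would pass 70% of its speed; a pose out of reach is approached as far as the arm can. A call with a gripper value outside its range is refused whole. The fingers move at their own pace and stop on an object; "grip_force" is the grip in N (left out, the last holds). Time passes only in rows, so rows that repeat a pose let the fingers close. It gives the time, the measured TCP pose, the force, the opening and the grip force at its end, in the units of the state.
- observe(): the state, without advancing time (a new reading comes with each control period).
- grab_frame(name): name is "scene" or "side" or "wrist"; returns a dict with "frame" (400x640x3 uint8, red, green, blue), "fx", "fy", "cx", "cy" (pixels), "dist" ([k1, k2, p1, p2, k3] as OpenCV has them; the pictures are not rectified), "R" (3x3) and "t" (3): a world point X has camera coordinates R X + t. Camera axes: x right, y down, z forward; pixel columns grow to the right and rows downward; lengths in m; the calibration is good to about 2 mm. A picture is of the moment at which its call begins. There is no depth.
- close_job(): hands the job in; it is judged then, once.
Trained networks look in a picture, given as the dict that the camera call returned (one of the last four; its "shot" number tells which), for a name from the list of things; names that differ only in an ending like _2 or _b are one class to them, and where a whole thing is asked for, a point or a joint stands for the part that bears it (a point fixed in the world has none). Each returns a list of dicts, best first, with "confidence" (0 to 1); they miss things now and then, are a little off and sometimes report something else, mostly with a low value. They report only what shows in the picture. A call takes as long as a camera call.
- find_in(picture, name): "extent" ([left, top, right, bottom] in pixels, round what is visible of it).
The state is a dict: "time": time; "q": joint angles; "joint_vel": joint speeds; "joint_efforts": joint torques, N m; "ee_pos": TCP position; "orientation": TCP orientation; "force": force on the tool from outside, world axes, zero at the start; "ft_torque": the same for the moment, N m; "finger_gap": opening from 0.0 (shut) to 1.0 (fully open); "finger_force": force on a finger pad.
Only numpy, scipy, OpenCV 4.12 (cv2) and the standard library are available. Lean on these libraries where they do the work, as an engineer would, in place of code of your own. Each camera call takes 0.05 s, during which the arm holds its last target. There are 200 camera calls.

## Working session

There is one attempt and no reset: what is moved stays moved. The work goes in short steps, Python scripts to look and compute and a tool call to move; the robot and the scene stay as the last step left them, time stands still between calls to the robot, and variables do not carry over. Pictures are saved under pics/ and viewed, at most 10 in all, crops included, and the job is handed in when it is done.

Besides the shell and the picture viewer there is one more tool, called after "Emit:" as name(argument=value, ...), one argument or row to a line, values as JSON. drive_tool: Moves the arm, as the interface text tells. Its arguments: {"type":"object","properties":{"series":{"type":"array","items":{"type":"object","properties":{"tx":{"type":"number"},"ty":{"type":"number"},"tz":{"type":"number"},"wx":{"type":"number"},"wy":{"type":"number"},"wz":{"type":"number"},"claw":{"type":"number"}}}},"grip_force":{"type":"number"}},"required":["series"]}

```bash
mkdir -p pics; cat > h.py <<'E'
from cell import *
import numpy as np, cv2
def snap(n,f):
    p=grab_frame(n); cv2.imwrite('pics/'+f,p['frame'][:,:,::-1]); return p
def cal(p):
    K=np.array([[p['fx'],0,p['cx']],[0,p['fy'],p['cy']],[0,0,1]]); return K,np.array(p['dist'],float),np.array(p['R']),np.array(p['t'])
def proj(p,X):
    K,d,R,t=cal(p); return cv2.projectPoints(np.atleast_2d(np.array(X,float)),cv2.Rodrigues(R)[0],t,K,d)[0][:,0]
def onz(p,uv,z):
    K,d,R,t=cal(p); n=cv2.undistortPoints(np.array([[uv]],float),K,d)[0,0]
    r=R.T@np.array([n[0],n[1],1]); c=-R.T@t; return c+r*(z-c[2])/r[2]
E
python3 - <<'E'
from h import *
names="fixture post lever_grip mould_top strap bottle_red bottle_green bottle_ochre paint_pot miniature tweezers cutters".split()
for c in ("scene","side"):
    p=snap(c,c+'0.png'); print(c,p['fx'],p['R'],p['t'])
    for n in names:
        print(n,[(np.round(r['extent']).tolist(),round(r['confidence'],2)) for r in find_in(p,n)[:2]])
print(observe())
E
```

```text
scene 500.3899436724669 [[ 0.01229739  0.99991552  0.00421088]
 [ 0.67536625 -0.00520031 -0.73746415]
 [-0.73737995  0.01191277 -0.67537315]] [-0.0784254  -0.33711087  1.42368339]
fixture [([261.0, 150.0, 354.0, 252.0], 0.67), ([279.0, 241.0, 293.0, 272.0], 0.41)]
post [([298.0, 148.0, 348.0, 205.0], 0.6)]
lever_grip [([321.0, 149.0, 340.0, 183.0], 0.62)]
mould_top [([297.0, 143.0, 344.0, 205.0], 0.66), ([292.0, 193.0, 326.0, 232.0], 0.56)]
strap [([298.0, 147.0, 346.0, 205.0], 0.76)]
bottle_red [([308.0, 238.0, 323.0, 269.0], 0.85)]
bottle_green [([348.0, 226.0, 362.0, 260.0], 0.68)]
bottle_ochre [([280.0, 239.0, 292.0, 270.0], 0.68), ([289.0, 193.0, 328.0, 234.0], 0.58)]
paint_pot [([208.0, 227.0, 237.0, 254.0], 0.88), ([348.0, 223.0, 362.0, 261.0], 0.28)]
miniature [([378.0, 187.0, 393.0, 216.0], 0.87)]
tweezers [([240.0, 194.0, 291.0, 206.0], 0.66)]
cutters [([334.0, 180.0, 370.0, 194.0], 0.7)]
side 369.87858980465984 [[-0.87760392 -0.47931789 -0.00810718]
 [-0.37164995  0.69095743 -0.62004366]
 [ 0.30279974 -0.54113972 -0.78452542]] [0.55470671 0.24960353 0.58109   ]
fixture [([
[... 724 characters left out ...]
'time': 1.3, 'q': array([-1.40000676e+00,  5.26807237e-02,  1.61290619e+00, -4.30390904e-06,
        1.47600253e+00, -1.18983409e-01]), 'joint_vel': array([ 0.00096495, -0.00129504,  0.00017396, -0.00061884, -0.00227416,
       -0.00096863]), 'joint_efforts': array([ 1.67282324e-03, -3.93675399e+01, -3.70454478e+01,  6.89721696e-05,
        5.81591503e-04, -4.70363673e-06]), 'ee_pos': array([ 0.17858947, -0.59891834,  0.20791183]), 'orientation': array([ 9.89522272e-01,  1.44380307e-01, -2.10009104e-06,  1.65662809e-06]), 'force': array([-0.94012796, -0.30849111, -0.3763812 ]), 'ft_torque': array([ 0.00964387, -0.02242984, -0.03855084]), 'finger_force': 0.0, 'finger_gap': 0.9969740743738071}
```

```bash
python3 - <<'E'
import cv2,numpy as np
a=cv2.imread('pics/scene0.png')[130:280,195:400]; b=cv2.imread('pics/side0.png')[145:320,255:425]
cv2.imwrite('pics/a.png',cv2.resize(a,None,fx=3.9,fy=3.9,interpolation=cv2.INTER_CUBIC)); cv2.imwrite('pics/b.png',cv2.resize(b,None,fx=3.4,fy=3.4,interpolation=cv2.INTER_CUBIC))
E
```

```text
(no output)
```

View pics/a.png

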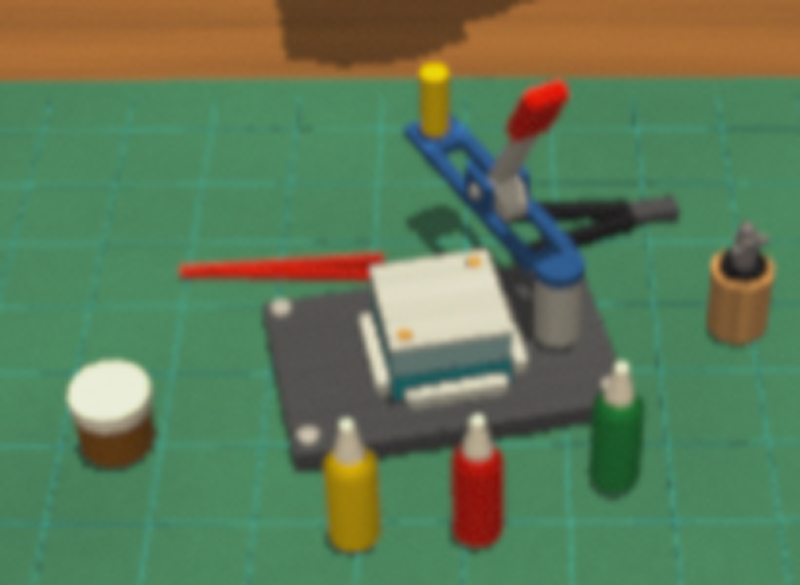

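View pics/b.png

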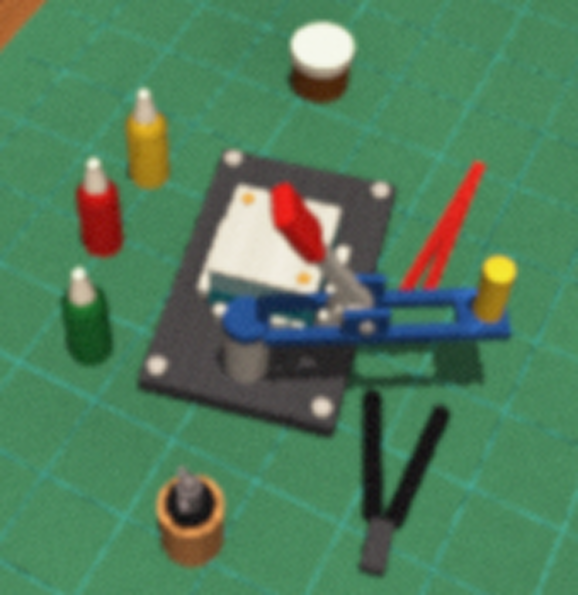

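```bash
python3 - <<'E'
from h import *
p=grab_frame('scene');s=grab_frame('side')
A=lambda u,v:(u/3.9+195,v/3.9+130)
B=lambda u,v:(u/3.4+255,v/3.4+145)
def pr(n,cam,uv,z): print(n,np.round(onz(cam,uv,z),4))
pr('post a',p,A(434,70),.1);pr('post b',s,B(499,266),.1)
pr('piv a',p,A(560,258),.062);pr('piv b',s,B(247,317),.062)
for q in [(280,308),(308,435)]: pr('screw a',p,A(*q),.017)
for q in [(233,158),(380,190),(157,365),(321,407)]: pr('screw b',s,B(*q),.017)
for n,q in dict(green=(620,365),red=(477,418),ochre=(346,422)).items(): pr(n,p,A(*q),.073)
pr('pot',p,A(110,385),.036); pr('mini',p,A(738,330),.0)
for n,q in dict(green=(79,273),red=(94,163),ochre=(144,93)).items(): pr(n,s,B(*q),.073)
pr('pot',s,B(322,47),.036); pr('mini',s,B(190,490),.05)
pr('cut',s,B(375,560),.005);pr('tw',s,B(480,165),.005);pr('tw2',s,B(405,285),.005)
# triangulate lever grip end/centre
def tri(a,b):
    o=[]
    for c,uv in((p,a),(s,b)):
        P=onz(c,uv,0.0);Q=onz(c,uv,.2);o.append((P,(Q-P)/np.linalg.norm(Q-P)))
    M=sum(np.eye(3)-np.outer(d,d) for _,d in o);v=sum((np.eye(3)-np.outer(d,d))@P for P,d in o)
    return np.linalg.solve(M,v)
print('tip',tri(A(555,88),B(283,190)),'root',tri(A(518,135),B(318,257)),'post',tri(A(434,70),B(499,266)))
E
```

```text
post a [0.4575 0.035  0.1   ]
post b [0.4552 0.0342 0.1   ]
piv a [0.5624 0.0983 0.062 ]
piv b [0.5619 0.0983 0.062 ]
screw a [ 0.5502 -0.0449  0.017 ]
screw a [ 0.6391 -0.0249  0.017 ]
screw b [ 0.6361 -0.0243  0.017 ]
screw b [ 0.5463 -0.0443  0.017 ]
screw b [0.6035 0.1234 0.017 ]
screw b [0.514 0.104 0.017]
green [0.6479 0.1229 0.073 ]
red [0.6807 0.057  0.073 ]
ochre [ 0.6827 -0.0016  0.073 ]
pot [ 0.6234 -0.1207  0.036 ]
mini [0.551  0.1934 0.    ]
green [0.6482 0.1222 0.073 ]
red [0.6808 0.0559 0.073 ]
ochre [ 0.6831 -0.0024  0.073 ]
pot [ 0.6221 -0.1186  0.036 ]
mini [0.5438 0.1907 0.05  ]
cut [0.4554 0.162  0.005 ]
tw [ 0.5025 -0.1009  0.005 ]
tw2 [0.5078 0.0036 0.005 ]
tip [0.5515005  0.09089664 0.16233378] root [0.53212262 0.07911209 0.11452849] post [0.4555334  0.0343798  0.09910775]
```

```bash
cat >> h.py <<'E'
from scipy.spatial.transform import Rotation as Ro
PIV=np.array([.5625,.0984]); HOME=-1.351
def rel(pts,o=None):
    "pts: (x,y,z,yaw of tool x) -> rows from the current pose, tool held straight down"
    o=o or observe(); R0=Ro.from_quat(o['orientation'])
    for x,y,z,a in pts:
        d=R0.inv().apply(np.array([x,y,z])-o['ee_pos']); w=(R0.inv()*Ro.from_quat([np.cos(a/2),np.sin(a/2),0,0])).as_rotvec()
        print(dict(zip('tx ty tz wx wy wz'.split(),np.round(np.r_[d,w],4).tolist())))
def push(s,d,z):
    th=HOME-s; r=np.array([np.cos(th),np.sin(th)]); t=np.array([-r[1],r[0]]); q=PIV+.125*r-d*t
    return (q[0],q[1],z,th+np.pi)   # tool y along the push
E
python3 - <<'E'
from h import *
print(push(1.25,.04,.25)); rel([(.42,-.25,.25,.54),push(1.25,.045,.25),push(1.25,.045,.078)])
E
```

```text
(np.float64(0.43473875270527634), np.float64(0.06836562486588972), 0.25, 0.5405926535897931)
{'tx': 0.331, 'ty': -0.2654, 'tz': -0.0421, 'wx': 0.0, 'wy': 0.0, 'wz': -0.2502}
{'tx': 0.4349, 'ty': -0.5711, 'tz': -0.0421, 'wx': 0.0, 'wy': 0.0, 'wz': -0.2508}
{'tx': 0.4349, 'ty': -0.5711, 'tz': 0.1299, 'wx': 0.0, 'wy': 0.0, 'wz': -0.2508}
```

Emit:
drive_tool(
  series=[
    {"tx": 0.05, "ty": -0.04, "tz": -0.042, "wz": -0.1, "claw": -1},
    {"tx": 0.331, "ty": -0.265, "tz": -0.042, "wz": -0.25, "claw": -1},
    {"tx": 0.331, "ty": -0.265, "tz": -0.042, "wz": -0.25, "claw": -1},
    {"tx": 0.331, "ty": -0.265, "tz": -0.042, "wz": -0.25, "claw": -1},
    {"tx": 0.331, "ty": -0.265, "tz": -0.042, "wz": -0.25, "claw": -1},
    {"tx": 0.331, "ty": -0.265, "tz": -0.042, "wz": -0.25, "claw": -1},
    {"tx": 0.331, "ty": -0.265, "tz": -0.042, "wz": -0.25, "claw": -1},
    {"tx": 0.331, "ty": -0.265, "tz": -0.042, "wz": -0.25, "claw": -1},
    {"tx": 0.331, "ty": -0.265, "tz": -0.042, "wz": -0.25, "claw": -1},
    {"tx": 0.435, "ty": -0.571, "tz": -0.042, "wz": -0.25, "claw": -1},
    {"tx": 0.435, "ty": -0.571, "tz": -0.042, "wz": -0.25, "claw": -1},
    {"tx": 0.435, "ty": -0.571, "tz": -0.042, "wz": -0.25, "claw": -1},
    {"tx": 0.435, "ty": -0.571, "tz": -0.042, "wz": -0.25, "claw": -1},
    {"tx": 0.435, "ty": -0.571, "tz": -0.042, "wz": -0.25, "claw": -1},
    {"tx": 0.435, "ty": -0.571, "tz": -0.042, "wz": -0.25, "claw": -1},
    {"tx": 0.435, "ty": -0.571, "tz": -0.042, "wz": -0.25, "claw": -1},
    {"tx": 0.435, "ty": -0.571, "tz": -0.042, "wz": -0.25, "claw": -1},
    {"tx": 0.435, "ty": -0.571, "tz": -0.042, "wz": -0.25, "claw": -1},
  ],
)

```text
validation failed for argument at $.se...
```

Emit:
drive_tool(
  series=[
    {"tx": 0.05, "ty": -0.04, "tz": -0.042, "wx": 0.0, "wy": 0.0, "wz": -0.1, "claw": -1.0},
    {"tx": 0.331, "ty": -0.265, "tz": -0.042, "wx": 0.0, "wy": 0.0, "wz": -0.25, "claw": -1.0},
  ],
)

```text
time: 1.6
ee_pos: [0.231, -0.525, 0.2404]
orientation: [0.963, 0.268, 0.0, 0.002]
force: [1.5, -0.4, 1.0]
finger_gap: 0.691
finger_force: 0.0
```

```bash
python3 - <<'E'
from h import *
rel([(.42,-.25,.25,.54),push(1.25,.045,.25)])
E
```

```text
{'tx': 0.3038, 'ty': -0.138, 'tz': -0.0106, 'wx': 0.0047, 'wy': 0.0012, 'wz': 0.0021}
{'tx': 0.4807, 'ty': -0.4081, 'tz': -0.0121, 'wx': 0.0047, 'wy': 0.0012, 'wz': 0.0015}
```

Emit:
drive_tool(
  series=[
    {"tx": 0.29, "ty": -0.13, "tz": 0.0, "wx": 0.0, "wy": 0.0, "wz": 0.0, "claw": -1.0},
    {"tx": 0.29, "ty": -0.13, "tz": 0.0, "wx": 0.0, "wy": 0.0, "wz": 0.0, "claw": -1.0},
    {"tx": 0.29, "ty": -0.13, "tz": 0.0, "wx": 0.0, "wy": 0.0, "wz": 0.0, "claw": -1.0},
    {"tx": 0.29, "ty": -0.13, "tz": 0.0, "wx": 0.0, "wy": 0.0, "wz": 0.0, "claw": -1.0},
    {"tx": 0.29, "ty": -0.13, "tz": 0.0, "wx": 0.0, "wy": 0.0, "wz": 0.0, "claw": -1.0},
    {"tx": 0.29, "ty": -0.13, "tz": 0.0, "wx": 0.0, "wy": 0.0, "wz": 0.0, "claw": -1.0},
    {"tx": 0.46, "ty": -0.4, "tz": 0.0, "wx": 0.0, "wy": 0.0, "wz": 0.0, "claw": -1.0},
    {"tx": 0.46, "ty": -0.4, "tz": 0.0, "wx": 0.0, "wy": 0.0, "wz": 0.0, "claw": -1.0},
    {"tx": 0.46, "ty": -0.4, "tz": 0.0, "wx": 0.0, "wy": 0.0, "wz": 0.0, "claw": -1.0},
    {"tx": 0.46, "ty": -0.4, "tz": 0.0, "wx": 0.0, "wy": 0.0, "wz": 0.0, "claw": -1.0},
    {"tx": 0.46, "ty": -0.4, "tz": 0.0, "wx": 0.0, "wy": 0.0, "wz": 0.0, "claw": -1.0},
    {"tx": 0.46, "ty": -0.4, "tz": 0.0, "wx": 0.0, "wy": 0.0, "wz": 0.0, "claw": -1.0},
    {"tx": 0.46, "ty": -0.4, "tz": 0.0, "wx": 0.0, "wy": 0.0, "wz": 0.0, "claw": -1.0},
    {"tx": 0.46, "ty": -0.4, "tz": 0.0, "wx": 0.0, "wy": 0.0, "wz": 0.0, "claw": -1.0},
    {"tx": 0.46, "ty": -0.4, "tz": 0.0, "wx": 0.0, "wy": 0.0, "wz": 0.0, "claw": -1.0},
    {"tx": 0.46, "ty": -0.4, "tz": 0.0, "wx": 0.0, "wy": 0.0, "wz": 0.0, "claw": -1.0},
    {"tx": 0.46, "ty": -0.4, "tz": 0.0, "wx": 0.0, "wy": 0.0, "wz": 0.0, "claw": -1.0},
  ],
)

```text
time: 3.3
ee_pos: [0.42, 0.055, 0.2372]
orientation: [0.964, 0.266, -0.0, 0.0]
force: [0.1, 0.7, -0.3]
finger_gap: -0.0
finger_force: 0.0
```

```bash
python3 - <<'E'
from h import *
rel([push(1.25,.045,.25),push(1.25,.045,.078)])
E
```

```text
{'tx': 0.0195, 'ty': -0.0089, 'tz': -0.0128, 'wx': 0.0002, 'wy': 0.0001, 'wz': -0.0029}
{'tx': 0.0196, 'ty': -0.009, 'tz': 0.1592, 'wx': 0.0002, 'wy': 0.0001, 'wz': -0.0029}
```

Emit:
drive_tool(
  series=[
    {"tx": 0.0195, "ty": -0.009, "tz": 0.0, "wx": 0.0, "wy": 0.0, "wz": 0.0, "claw": -1.0},
    {"tx": 0.0195, "ty": -0.009, "tz": 0.05, "wx": 0.0, "wy": 0.0, "wz": 0.0, "claw": -1.0},
    {"tx": 0.0195, "ty": -0.009, "tz": 0.1, "wx": 0.0, "wy": 0.0, "wz": 0.0, "claw": -1.0},
    {"tx": 0.0195, "ty": -0.009, "tz": 0.14, "wx": 0.0, "wy": 0.0, "wz": 0.0, "claw": -1.0},
    {"tx": 0.0195, "ty": -0.009, "tz": 0.159, "wx": 0.0, "wy": 0.0, "wz": 0.0, "claw": -1.0},
    {"tx": 0.0195, "ty": -0.009, "tz": 0.159, "wx": 0.0, "wy": 0.0, "wz": 0.0, "claw": -1.0},
    {"tx": 0.0195, "ty": -0.009, "tz": 0.159, "wx": 0.0, "wy": 0.0, "wz": 0.0, "claw": -1.0},
  ],
)

```text
time: 4.0
ee_pos: [0.4325, 0.073, 0.0789]
orientation: [0.964, 0.266, 0.0, 0.0]
force: [1.2, 0.1, 1.5]
finger_gap: 0.001
finger_force: 0.0
```

```bash
python3 - <<'E'
from h import *
p=snap('scene','s1.png');s=snap('side','s2.png')
a=cv2.resize(cv2.imread('pics/s1.png')[120:240,260:380],(480,480),interpolation=cv2.INTER_CUBIC)
b=cv2.resize(cv2.imread('pics/s2.png')[150:290,290:430],(320,320)[:0] or (480,480),interpolation=cv2.INTER_CUBIC)
cv2.imwrite('pics/c.png',cv2.resize(np.hstack([a,b]),(800,400)))
rel([push(1.25,.023,.078)]+[push(x,.023,.078) for x in np.arange(1.15,.0,-.1)])
E
```

```text
{'tx': -0.0016, 'ty': 0.0218, 'tz': 0.0025, 'wx': 0.0019, 'wy': -0.0032, 'wz': -0.0018}
{'tx': -0.0033, 'ty': 0.0344, 'tz': 0.0025, 'wx': 0.0021, 'wy': -0.0031, 'wz': -0.1018}
{'tx': -0.0037, 'ty': 0.0471, 'tz': 0.0025, 'wx': 0.0023, 'wy': -0.003, 'wz': -0.2018}
{'tx': -0.0028, 'ty': 0.0597, 'tz': 0.0026, 'wx': 0.0024, 'wy': -0.0029, 'wz': -0.3018}
{'tx': -0.0006, 'ty': 0.0723, 'tz': 0.0026, 'wx': 0.0026, 'wy': -0.0028, 'wz': -0.4018}
{'tx': 0.0028, 'ty': 0.0845, 'tz': 0.0026, 'wx': 0.0027, 'wy': -0.0026, 'wz': -0.5018}
{'tx': 0.0073, 'ty': 0.0964, 'tz': 0.0027, 'wx': 0.0028, 'wy': -0.0025, 'wz': -0.6018}
{'tx': 0.0131, 'ty': 0.1077, 'tz': 0.0027, 'wx': 0.003, 'wy': -0.0024, 'wz': -0.7018}
{'tx': 0.0199, 'ty': 0.1184, 'tz': 0.0028, 'wx': 0.0031, 'wy': -0.0022, 'wz': -0.8018}
{'tx': 0.0278, 'ty': 0.1283, 'tz': 0.0028, 'wx': 0.0033, 'wy': -0.0021, 'wz': -0.9018}
{'tx': 0.0367, 'ty': 0.1375, 'tz': 0.0028, 'wx': 0.0034, 'wy': -0.0019, 'wz': -1.0018}
{'tx': 0.0464, 'ty': 0.1457, 'tz': 0.0029, 'wx': 0.0035, 'wy': -0.0018, 'wz': -1.1018}
{'tx': 0.0569, 'ty': 0.1528, 'tz': 0.0029, 'wx': 0.0036, 'wy': -0.0016, 'wz': -1.2018}
```

View pics/c.png

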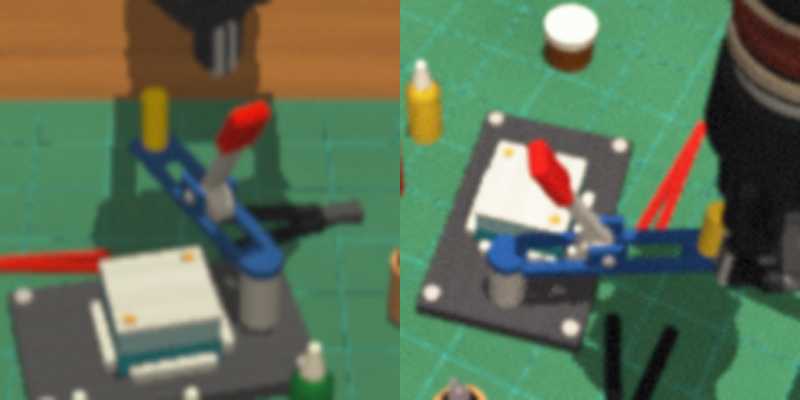

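Emit:
drive_tool(
  series=[
    {"tx": -0.001, "ty": 0.009, "tz": 0.002, "wx": 0.0, "wy": 0.0, "wz": 0.0, "claw": -1.0},
    {"tx": -0.0015, "ty": 0.016, "tz": 0.002, "wx": 0.0, "wy": 0.0, "wz": 0.0, "claw": -1.0},
    {"tx": -0.0015, "ty": 0.022, "tz": 0.002, "wx": 0.0, "wy": 0.0, "wz": 0.0, "claw": -1.0},
    {"tx": -0.0025, "ty": 0.028, "tz": 0.002, "wx": 0.0, "wy": 0.0, "wz": -0.05, "claw": -1.0},
    {"tx": -0.0033, "ty": 0.0345, "tz": 0.002, "wx": 0.0, "wy": 0.0, "wz": -0.1, "claw": -1.0},
    {"tx": -0.0036, "ty": 0.041, "tz": 0.002, "wx": 0.0, "wy": 0.0, "wz": -0.15, "claw": -1.0},
    {"tx": -0.0037, "ty": 0.047, "tz": 0.002, "wx": 0.0, "wy": 0.0, "wz": -0.2, "claw": -1.0},
    {"tx": -0.0033, "ty": 0.0535, "tz": 0.002, "wx": 0.0, "wy": 0.0, "wz": -0.25, "claw": -1.0},
    {"tx": -0.0028, "ty": 0.06, "tz": 0.002, "wx": 0.0, "wy": 0.0, "wz": -0.3, "claw": -1.0},
    {"tx": -0.0017, "ty": 0.066, "tz": 0.002, "wx": 0.0, "wy": 0.0, "wz": -0.35, "claw": -1.0},
    {"tx": -0.0006, "ty": 0.072, "tz": 0.002, "wx": 0.0, "wy": 0.0, "wz": -0.4, "claw": -1.0},
    {"tx": 0.001, "ty": 0.0785, "tz": 0.002, "wx": 0.0, "wy": 0.0, "wz": -0.45, "claw": -1.0},
    {"tx": 0.0028, "ty": 0.0845, "tz": 0.002, "wx": 0.0, "wy": 0.0, "wz": -0.5, "claw": -1.0},
    {"tx": 0.005, "ty": 0.0905, "tz": 0.002, "wx": 0.0, "wy": 0.0, "wz": -0.55, "claw": -1.0},
    {"tx": 0.0073, "ty": 0.0965, "tz": 0.002, "wx": 0.0, "wy": 0.0, "wz": -0.6, "claw": -1.0},
    {"tx": 0.01, "ty": 0.102, "tz": 0.002, "wx": 0.0, "wy": 0.0, "wz": -0.65, "claw": -1.0},
    {"tx": 0.013, "ty": 0.1075, "tz": 0.002, "wx": 0.0, "wy": 0.0, "wz": -0.7, "claw": -1.0},
    {"tx": 0.0165, "ty": 0.113, "tz": 0.002, "wx": 0.0, "wy": 0.0, "wz": -0.75, "claw": -1.0},
    {"tx": 0.02, "ty": 0.1185, "tz": 0.002, "wx": 0.0, "wy": 0.0, "wz": -0.8, "claw": -1.0},
    {"tx": 0.02, "ty": 0.1185, "tz": 0.002, "wx": 0.0, "wy": 0.0, "wz": -0.8, "claw": -1.0},
  ],
)

```text
time: 6.1
ee_pos: [0.5109, -0.0183, 0.0766]
orientation: [0.784, 0.621, 0.0, 0.0]
force: [-0.7, 0.4, 0.1]
finger_gap: -0.0
finger_force: 0.0
```

```bash
python3 - <<'E'
from h import *
p=snap('scene','s3.png');s=snap('side','s4.png')
a=cv2.resize(cv2.imread('pics/s3.png')[120:240,260:380],(400,400),interpolation=cv2.INTER_CUBIC)
b=cv2.resize(cv2.imread('pics/s4.png')[150:290,290:430],(400,400),interpolation=cv2.INTER_CUBIC)
cv2.imwrite('pics/d.png',np.hstack([a,b]))
rel([push(x,.023,.078) for x in np.arange(.4,.0,-.05)])
E
```

```text
{'tx': -0.0008, 'ty': 0.0078, 'tz': -0.0017, 'wx': -0.0002, 'wy': -0.0, 'wz': -0.0522}
{'tx': -0.0015, 'ty': 0.0141, 'tz': -0.0017, 'wx': -0.0002, 'wy': -0.0, 'wz': -0.1022}
{'tx': -0.0018, 'ty': 0.0204, 'tz': -0.0017, 'wx': -0.0002, 'wy': -0.0, 'wz': -0.1522}
{'tx': -0.0019, 'ty': 0.0268, 'tz': -0.0017, 'wx': -0.0002, 'wy': -0.0, 'wz': -0.2022}
{'tx': -0.0016, 'ty': 0.0331, 'tz': -0.0017, 'wx': -0.0002, 'wy': -0.0, 'wz': -0.2522}
{'tx': -0.001, 'ty': 0.0395, 'tz': -0.0017, 'wx': -0.0002, 'wy': -0.0, 'wz': -0.3022}
{'tx': -0.0, 'ty': 0.0458, 'tz': -0.0017, 'wx': -0.0002, 'wy': -0.0001, 'wz': -0.3522}
{'tx': 0.0012, 'ty': 0.052, 'tz': -0.0017, 'wx': -0.0002, 'wy': -0.0001, 'wz': -0.4022}
```

View pics/d.png

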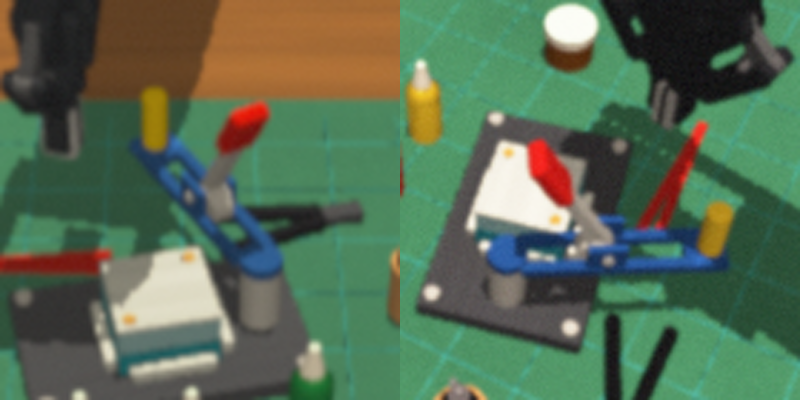

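```bash
python3 - <<'E'
from h import *
p=grab_frame('scene');s=grab_frame('side'); o=observe(); e=o['ee_pos'];print(e,o['q'])
f=lambda c,X,x0,y0,k:(proj(c,X)-[x0,y0])*k
for z in(0,.02,.1): 
  X=e+[0,0,z]; print(f(p,X,260,120,400/120),f(s,X,290,150,400/140))
for X in ([.456,.0345,.1],[.456,.0345,.062],[.5625,.0984,.062]): print('post',f(p,X,260,120,400/120),f(s,X,290,150,400/140))
E
```

```text
[ 0.50982935 -0.0176288   0.0761666 ] [-1.80550811e-01 -1.03018268e-01  1.99450125e+00  2.97642178e-05
  1.25038506e+00  5.12618374e-02]
[[ 65.77183455 178.20674262]] [[262.39007672 138.93699894]]
[[ 63.89935683 152.11119214]] [[266.29253961 119.39267666]]
[[55.99880975 40.46654256]] [[283.9121606   31.11539388]]
post [[153.50442714  91.69092844]] [[317.8761821  209.10731633]]
post [[154.72518467 140.35268309]] [[307.71867448 244.03630374]]
post [[262.1215553  253.97347086]] [[106.667782   251.87479345]]
```

```bash
python3 - <<'E'
from h import *
p=grab_frame('scene');s=grab_frame('side');w=grab_frame('wrist');e=observe()['ee_pos']
def crop(c,h):
    u=proj(c,e)[0]; x,y=int(u[0])-h,int(u[1])-h-10; im=cv2.resize(c['frame'][y:y+2*h,x:x+2*h,::-1],(400,400),interpolation=cv2.INTER_CUBIC)
    k=200/h; cv2.drawMarker(im,(int((u[0]-x)*k),int((u[1]-y)*k)),(255,0,255),0,12,1); im=cv2.convertScaleAbs(im,alpha=1.8); return im
a=crop(p,30);b=crop(s,30)
cv2.imwrite('pics/e.png',np.hstack([a,b])); cv2.imwrite('pics/w.png',w['frame'][:,:,::-1]); print(proj(w,[e,[.456,.0345,.1]]))
E
```

```text
[[318.18771946 240.57470127]
 [195.41959377 195.80561334]]
```

View pics/e.png

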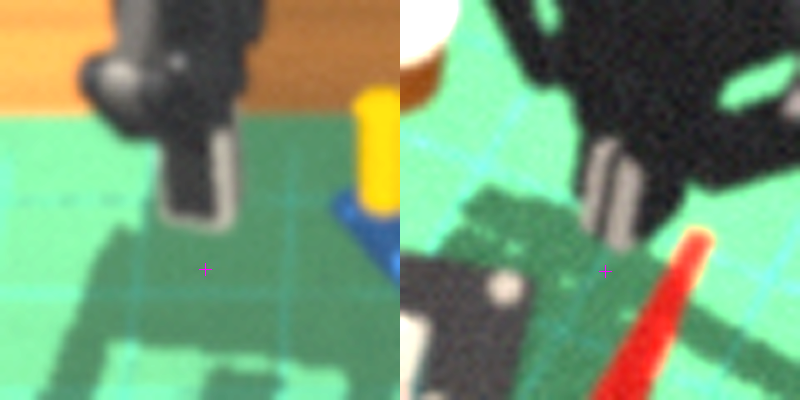

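View pics/w.png

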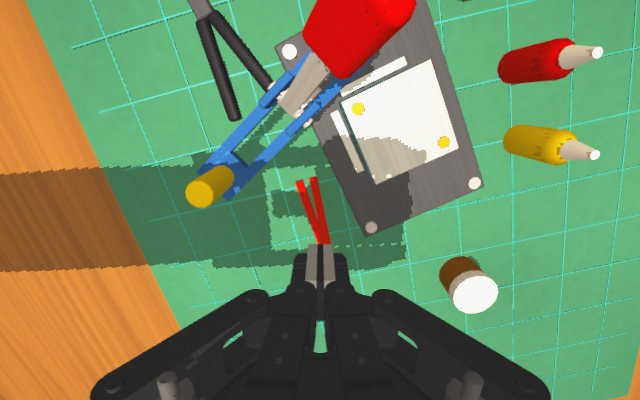

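```bash
cat >> h.py <<'E'
def tri(obs):
    M=0;v=0
    for c,uv in obs:
        P=onz(c,uv,0.0);d=onz(c,uv,.2)-P;d/=np.linalg.norm(d);N=np.eye(3)-np.outer(d,d);M=M+N;v=v+N@P
    return np.linalg.solve(M,v)
E
python3 - <<'E'
from h import *
p=grab_frame('scene');s=grab_frame('side');w=grab_frame('wrist');e=observe()['ee_pos']
def un(c,q):
    u=proj(c,e)[0]; return (int(u[0])-30+q[0]*.15,int(u[1])-40+q[1]*.15)
print(e,tri([(p,un(p,(203,222))),(s,un(s,(210,240)))]))
f=lambda X:np.round(proj(w,X),0).tolist()
print('wrist: screws',f([[.549,-.0446,.017],[.6375,-.0246,.017],[.514,.104,.017]]),'seen (371,228) (475,183) (289,51)')
print('pot',f([.6228,-.1197,.036]),'seen (475,294); piv',f([.5625,.0984,.062]))
E
```

```text
[ 0.50994237 -0.01750312  0.07625914] [ 0.5092841  -0.01631734  0.09299797]
wrist: screws [[370.0, 227.0], [471.0, 183.0], [285.0, 51.0]] seen (371,228) (475,183) (289,51)
pot [[471.0, 295.0]] seen (475,294); piv [[362.0, 27.0]]
```

```bash
python3 - <<'E'
from h import *
rel([push(.45,.023,.11),push(.85,.023,.11),push(1.25,.045,.11),push(1.25,.045,.058)])
E
```

```text
{'tx': -0.0002, 'ty': 0.0017, 'tz': -0.0337, 'wx': 0.0, 'wy': 0.0, 'wz': -0.0008}
{'tx': 0.0186, 'ty': -0.0451, 'tz': -0.0337, 'wx': 0.0, 'wy': 0.0, 'wz': 0.3992}
{'tx': 0.07, 'ty': -0.0963, 'tz': -0.0337, 'wx': 0.0, 'wy': 0.0, 'wz': 0.7992}
{'tx': 0.07, 'ty': -0.0964, 'tz': 0.0183, 'wx': 0.0, 'wy': 0.0, 'wz': 0.7992}
```

Emit:
drive_tool(
  series=[
    {"tx": 0.0, "ty": 0.0, "tz": -0.034, "wx": 0.0, "wy": 0.0, "wz": 0.0, "claw": -1.0},
    {"tx": 0.009, "ty": -0.022, "tz": -0.034, "wx": 0.0, "wy": 0.0, "wz": 0.15, "claw": -1.0},
    {"tx": 0.0186, "ty": -0.045, "tz": -0.034, "wx": 0.0, "wy": 0.0, "wz": 0.3, "claw": -1.0},
    {"tx": 0.036, "ty": -0.062, "tz": -0.034, "wx": 0.0, "wy": 0.0, "wz": 0.44, "claw": -1.0},
    {"tx": 0.053, "ty": -0.08, "tz": -0.034, "wx": 0.0, "wy": 0.0, "wz": 0.58, "claw": -1.0},
    {"tx": 0.07, "ty": -0.0965, "tz": -0.034, "wx": 0.0, "wy": 0.0, "wz": 0.7, "claw": -1.0},
    {"tx": 0.07, "ty": -0.0965, "tz": -0.034, "wx": 0.0, "wy": 0.0, "wz": 0.8, "claw": -1.0},
    {"tx": 0.07, "ty": -0.0965, "tz": -0.034, "wx": 0.0, "wy": 0.0, "wz": 0.8, "claw": -1.0},
    {"tx": 0.07, "ty": -0.0965, "tz": 0.0, "wx": 0.0, "wy": 0.0, "wz": 0.8, "claw": -1.0},
    {"tx": 0.07, "ty": -0.0965, "tz": 0.018, "wx": 0.0, "wy": 0.0, "wz": 0.8, "claw": -1.0},
    {"tx": 0.07, "ty": -0.0965, "tz": 0.018, "wx": 0.0, "wy": 0.0, "wz": 0.8, "claw": -1.0},
    {"tx": 0.07, "ty": -0.0965, "tz": 0.018, "wx": 0.0, "wy": 0.0, "wz": 0.8, "claw": -1.0},
  ],
)

```text
time: 7.8
ee_pos: [0.4323, 0.0724, 0.0585]
orientation: [0.964, 0.267, -0.0, -0.0]
force: [-0.5, -0.2, 0.1]
finger_gap: 0.006
finger_force: 0.0
```

```bash
python3 - <<'E'
from h import *
p=grab_frame('scene');s=grab_frame('side');e=observe()['ee_pos'];print(e)
def crop(c,h):
    u=proj(c,e)[0]; x,y=int(u[0])-h,int(u[1])-h-10; print(x,y); im=cv2.resize(c['frame'][y:y+2*h,x:x+2*h,::-1],(400,400),interpolation=cv2.INTER_CUBIC)
    k=200/h; cv2.drawMarker(im,(int((u[0]-x)*k),int((u[1]-y)*k)),(255,0,255),0,12,1); im=cv2.convertScaleAbs(im,alpha=1.8); return im
cv2.imwrite('pics/f.png',np.hstack([crop(p,30),crop(s,30)]))
rel([push(1.25,.023,.058)]+[push(x,.023,.058) for x in np.arange(1.15,.44,-.1)])
E
```

```text
[0.43335706 0.07247183 0.05970229]
294 116
371 218
{'tx': -0.0009, 'ty': 0.0212, 'tz': 0.0017, 'wx': 0.0013, 'wy': -0.002, 'wz': -0.0005}
{'tx': -0.0026, 'ty': 0.0338, 'tz': 0.0017, 'wx': 0.0014, 'wy': -0.002, 'wz': -0.1005}
{'tx': -0.003, 'ty': 0.0465, 'tz': 0.0018, 'wx': 0.0015, 'wy': -0.0019, 'wz': -0.2005}
{'tx': -0.0021, 'ty': 0.0592, 'tz': 0.0018, 'wx': 0.0015, 'wy': -0.0018, 'wz': -0.3005}
{'tx': 0.0, 'ty': 0.0717, 'tz': 0.0018, 'wx': 0.0016, 'wy': -0.0018, 'wz': -0.4005}
{'tx': 0.0034, 'ty': 0.084, 'tz': 0.0018, 'wx': 0.0017, 'wy': -0.0017, 'wz': -0.5005}
{'tx': 0.008, 'ty': 0.0958, 'tz': 0.0018, 'wx': 0.0018, 'wy': -0.0016, 'wz': -0.6005}
{'tx': 0.0137, 'ty': 0.1072, 'tz': 0.0019, 'wx': 0.0019, 'wy': -0.0015, 'wz': -0.7005}
{'tx': 0.0205, 'ty': 0.1179, 'tz': 0.0019, 'wx': 0.002, 'wy': -0.0014, 'wz': -0.8005}
```

View pics/f.png

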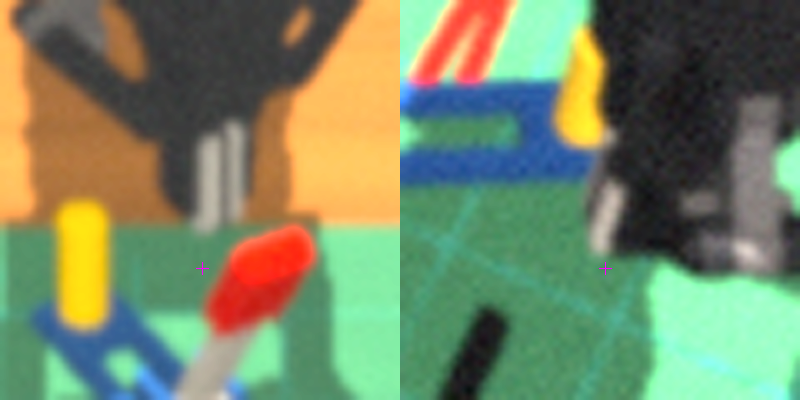

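Emit:
drive_tool(
  series=[
    {"tx": -0.001, "ty": 0.008, "tz": 0.001, "wx": 0.0, "wy": 0.0, "wz": 0.0, "claw": -1.0},
    {"tx": -0.001, "ty": 0.0145, "tz": 0.001, "wx": 0.0, "wy": 0.0, "wz": 0.0, "claw": -1.0},
    {"tx": -0.001, "ty": 0.0215, "tz": 0.001, "wx": 0.0, "wy": 0.0, "wz": 0.0, "claw": -1.0},
    {"tx": -0.002, "ty": 0.0275, "tz": 0.001, "wx": 0.0, "wy": 0.0, "wz": -0.05, "claw": -1.0},
    {"tx": -0.0026, "ty": 0.034, "tz": 0.001, "wx": 0.0, "wy": 0.0, "wz": -0.1, "claw": -1.0},
    {"tx": -0.003, "ty": 0.0405, "tz": 0.001, "wx": 0.0, "wy": 0.0, "wz": -0.15, "claw": -1.0},
    {"tx": -0.003, "ty": 0.0465, "tz": 0.001, "wx": 0.0, "wy": 0.0, "wz": -0.2, "claw": -1.0},
  ],
)

```text
time: 8.6
ee_pos: [0.4537, 0.0307, 0.0576]
orientation: [0.932, 0.362, -0.0, -0.0]
force: [-0.5, 0.8, 0.5]
finger_gap: -0.004
finger_force: 0.9
```

```bash
cat >> h.py <<'E'
def blob(c,box,lo,hi):
    x0,y0,x1,y1=box; m=cv2.inRange(cv2.cvtColor(c['frame'][y0:y1,x0:x1],cv2.COLOR_RGB2HSV),lo,hi)
    n,l,st,ce=cv2.connectedComponentsWithStats(m); i=1+np.argmax(st[1:,4]); return st[i]+np.array([x0,y0,0,0,0]),ce[i]+[x0,y0]
def post():
    p=grab_frame('scene'); st,ce=blob(p,(270,135,360,225),(22,170,120),(34,255,255)); X=onz(p,(st[0]+st[2]/2,st[1]+st[2]*.3),.1)
    d=X[:2]-PIV; print('post',st,X[:2],'r',np.hypot(*d),'s',HOME-np.arctan2(d[1],d[0])); return p
E
python3 - <<'E'
from h import *
post(); print(observe()['force'])
rel([push(x,.023,.058) for x in np.arange(.95,.24,-.1)])
E
```

```text
post [294 150   7  19 120] [0.47132482 0.01747184] r 0.12191095011380637 s 1.064664205526177
[-1.33491523 -0.39808225  0.40155446]
{'tx': -0.0007, 'ty': 0.0123, 'tz': -0.0003, 'wx': 0.0003, 'wy': -0.0001, 'wz': -0.0984}
{'tx': -0.0011, 'ty': 0.025, 'tz': -0.0003, 'wx': 0.0003, 'wy': -0.0001, 'wz': -0.1984}
{'tx': -0.0003, 'ty': 0.0377, 'tz': -0.0003, 'wx': 0.0003, 'wy': -0.0001, 'wz': -0.2984}
{'tx': 0.0018, 'ty': 0.0502, 'tz': -0.0003, 'wx': 0.0003, 'wy': -0.0001, 'wz': -0.3984}
{'tx': 0.0052, 'ty': 0.0624, 'tz': -0.0003, 'wx': 0.0003, 'wy': -0.0001, 'wz': -0.4984}
{'tx': 0.0097, 'ty': 0.0743, 'tz': -0.0003, 'wx': 0.0003, 'wy': -0.0, 'wz': -0.5984}
{'tx': 0.0154, 'ty': 0.0856, 'tz': -0.0003, 'wx': 0.0003, 'wy': -0.0, 'wz': -0.6984}
{'tx': 0.0222, 'ty': 0.0964, 'tz': -0.0003, 'wx': 0.0003, 'wy': -0.0, 'wz': -0.7984}
```

Emit:
drive_tool(
  series=[
    {"tx": -0.0004, "ty": 0.006, "tz": 0.0, "wx": 0.0, "wy": 0.0, "wz": -0.05, "claw": -1.0},
    {"tx": -0.0007, "ty": 0.0125, "tz": 0.0, "wx": 0.0, "wy": 0.0, "wz": -0.1, "claw": -1.0},
    {"tx": -0.001, "ty": 0.0185, "tz": 0.0, "wx": 0.0, "wy": 0.0, "wz": -0.15, "claw": -1.0},
    {"tx": -0.001, "ty": 0.025, "tz": 0.0, "wx": 0.0, "wy": 0.0, "wz": -0.2, "claw": -1.0},
    {"tx": -0.0008, "ty": 0.0315, "tz": 0.0, "wx": 0.0, "wy": 0.0, "wz": -0.25, "claw": -1.0},
    {"tx": -0.0003, "ty": 0.0375, "tz": 0.0, "wx": 0.0, "wy": 0.0, "wz": -0.3, "claw": -1.0},
    {"tx": 0.0006, "ty": 0.044, "tz": 0.0, "wx": 0.0, "wy": 0.0, "wz": -0.35, "claw": -1.0},
    {"tx": 0.0018, "ty": 0.05, "tz": 0.0, "wx": 0.0, "wy": 0.0, "wz": -0.4, "claw": -1.0},
    {"tx": 0.0034, "ty": 0.0565, "tz": 0.0, "wx": 0.0, "wy": 0.0, "wz": -0.45, "claw": -1.0},
    {"tx": 0.0052, "ty": 0.0625, "tz": 0.0, "wx": 0.0, "wy": 0.0, "wz": -0.5, "claw": -1.0},
    {"tx": 0.0074, "ty": 0.0685, "tz": 0.0, "wx": 0.0, "wy": 0.0, "wz": -0.55, "claw": -1.0},
    {"tx": 0.0097, "ty": 0.0745, "tz": 0.0, "wx": 0.0, "wy": 0.0, "wz": -0.6, "claw": -1.0},
    {"tx": 0.0125, "ty": 0.08, "tz": 0.0, "wx": 0.0, "wy": 0.0, "wz": -0.65, "claw": -1.0},
    {"tx": 0.0154, "ty": 0.0855, "tz": 0.0, "wx": 0.0, "wy": 0.0, "wz": -0.7, "claw": -1.0},
    {"tx": 0.0187, "ty": 0.091, "tz": 0.0, "wx": 0.0, "wy": 0.0, "wz": -0.75, "claw": -1.0},
    {"tx": 0.0222, "ty": 0.0965, "tz": 0.0, "wx": 0.0, "wy": 0.0, "wz": -0.8, "claw": -1.0},
    {"tx": 0.0222, "ty": 0.0965, "tz": 0.0, "wx": 0.0, "wy": 0.0, "wz": -0.8, "claw": -1.0},
  ],
)

```text
time: 10.35
ee_pos: [0.5353, -0.0257, 0.0571]
orientation: [0.718, 0.696, -0.0, -0.0]
force: [-0.6, -0.7, -0.2]
finger_gap: -0.001
finger_force: 0.0
```

```bash
python3 - <<'E'
from h import *
post(); o=observe(); print(o['force'],o['ee_pos'])
rel([push(x,.023,.058) for x in np.arange(.2,-.04,-.05)])
E
```

```text
post [270 178   8  19 125] [ 0.55900462 -0.02446238] r 0.12291209258825896 s 0.24823819438696626
[ 0.09970471 -0.97071495  0.04973904] [ 0.53514571 -0.02541451  0.05717345]
{'tx': -0.0014, 'ty': 0.0069, 'tz': -0.0008, 'wx': 0.0001, 'wy': -0.0001, 'wz': -0.0528}
{'tx': -0.0021, 'ty': 0.0132, 'tz': -0.0008, 'wx': 0.0001, 'wy': -0.0001, 'wz': -0.1028}
{'tx': -0.0024, 'ty': 0.0195, 'tz': -0.0008, 'wx': 0.0001, 'wy': -0.0001, 'wz': -0.1528}
{'tx': -0.0024, 'ty': 0.0259, 'tz': -0.0008, 'wx': 0.0001, 'wy': -0.0001, 'wz': -0.2028}
{'tx': -0.0021, 'ty': 0.0322, 'tz': -0.0008, 'wx': 0.0001, 'wy': -0.0001, 'wz': -0.2528}
```

Emit:
drive_tool(
  series=[
    {"tx": -0.001, "ty": 0.004, "tz": 0.0, "wx": 0.0, "wy": 0.0, "wz": -0.03, "claw": -1.0},
    {"tx": -0.0015, "ty": 0.0075, "tz": 0.0, "wx": 0.0, "wy": 0.0, "wz": -0.06, "claw": -1.0},
    {"tx": -0.002, "ty": 0.0115, "tz": 0.0, "wx": 0.0, "wy": 0.0, "wz": -0.09, "claw": -1.0},
    {"tx": -0.0023, "ty": 0.0155, "tz": 0.0, "wx": 0.0, "wy": 0.0, "wz": -0.12, "claw": -1.0},
    {"tx": -0.0024, "ty": 0.0195, "tz": 0.0, "wx": 0.0, "wy": 0.0, "wz": -0.15, "claw": -1.0},
    {"tx": -0.0024, "ty": 0.0205, "tz": 0.0, "wx": 0.0, "wy": 0.0, "wz": -0.16, "claw": -1.0},
    {"tx": -0.0024, "ty": 0.0205, "tz": 0.0, "wx": 0.0, "wy": 0.0, "wz": -0.16, "claw": -1.0},
  ],
)

```text
time: 11.1
ee_pos: [0.5556, -0.0282, 0.0572]
orientation: [0.66, 0.751, 0.0, 0.0]
force: [-0.7, -0.2, 0.0]
finger_gap: -0.002
finger_force: 0.3
```

```bash
sed -i 's/(270,135,360,225)/(255,135,360,225)/' h.py; python3 - <<'E'
from h import *
post(); o=observe(); print(o['force'],o['ee_pos'])
rel([push(x,.023,.058) for x in (.05,.03,.01,-.01,-.03)])
E
```

```text
post [269 185   8  20 136] [ 0.57904174 -0.02506566] r 0.1245688489256206 s 0.08661100487457474
[0.02286017 0.29728992 0.29767105] [ 0.5556212  -0.02808054  0.05725882]
{'tx': -0.0013, 'ty': 0.0052, 'tz': -0.0007, 'wx': 0.0006, 'wy': -0.0, 'wz': -0.0409}
{'tx': -0.0016, 'ty': 0.0077, 'tz': -0.0007, 'wx': 0.0006, 'wy': -0.0, 'wz': -0.0609}
{'tx': -0.0019, 'ty': 0.0103, 'tz': -0.0007, 'wx': 0.0006, 'wy': -0.0, 'wz': -0.0809}
{'tx': -0.0021, 'ty': 0.0128, 'tz': -0.0007, 'wx': 0.0006, 'wy': -0.0, 'wz': -0.1009}
{'tx': -0.0023, 'ty': 0.0153, 'tz': -0.0007, 'wx': 0.0006, 'wy': 0.0, 'wz': -0.1209}
```

Close to home; 1 mm steps with a settle, watching the force.

Emit:
drive_tool(
  series=[
    {"tx": -0.0006, "ty": 0.002, "tz": 0.0, "wx": 0.0, "wy": 0.0, "wz": -0.02, "claw": -1.0},
    {"tx": -0.001, "ty": 0.004, "tz": 0.0, "wx": 0.0, "wy": 0.0, "wz": -0.03, "claw": -1.0},
    {"tx": -0.0014, "ty": 0.006, "tz": 0.0, "wx": 0.0, "wy": 0.0, "wz": -0.045, "claw": -1.0},
    {"tx": -0.0016, "ty": 0.0075, "tz": 0.0, "wx": 0.0, "wy": 0.0, "wz": -0.06, "claw": -1.0},
    {"tx": -0.0016, "ty": 0.0075, "tz": 0.0, "wx": 0.0, "wy": 0.0, "wz": -0.06, "claw": -1.0},
  ],
)

```text
time: 11.65
ee_pos: [0.5633, -0.0287, 0.0573]
orientation: [0.637, 0.771, 0.0, 0.0]
force: [-0.8, 1.1, -0.1]
finger_gap: -0.003
finger_force: 0.3
```

Emit:
drive_tool(
  series=[
    {"tx": 0.0, "ty": 0.001, "tz": 0.0, "wx": 0.0, "wy": 0.0, "wz": -0.01, "claw": -1.0},
    {"tx": 0.0, "ty": 0.001, "tz": 0.0, "wx": 0.0, "wy": 0.0, "wz": -0.01, "claw": -1.0},
  ],
)

```text
time: 11.85
ee_pos: [0.5641, -0.0287, 0.0573]
orientation: [0.633, 0.774, -0.0, 0.0]
force: [-1.4, -0.4, -0.1]
finger_gap: 0.002
finger_force: 0.5
```

```bash
python3 - <<'E'
from h import *
post(); o=observe(); print(o['force'],o['ee_pos'])
E
```

```text
post [269 188   9  19 135] [ 0.58828527 -0.02354856] r 0.12464482533229654 s 0.011421662825600754
[-0.32815373 -0.85908315 -0.34206047] [ 0.56411082 -0.02866645  0.05727915]
```

Emit:
drive_tool(
  series=[
    {"tx": 0.0, "ty": 0.001, "tz": 0.0, "wx": 0.0, "wy": 0.0, "wz": 0.0, "claw": -1.0},
    {"tx": 0.0, "ty": 0.001, "tz": 0.0, "wx": 0.0, "wy": 0.0, "wz": 0.0, "claw": -1.0},
  ],
)

```text
time: 12.1
ee_pos: [0.565, -0.0285, 0.0573]
orientation: [0.633, 0.774, -0.0, 0.0]
force: [-0.9, -1.4, 1.6]
finger_gap: 0.002
finger_force: 0.6
```

Emit:
drive_tool(
  series=[
    {"tx": 0.0, "ty": 0.001, "tz": 0.0, "wx": 0.0, "wy": 0.0, "wz": 0.0, "claw": -1.0},
    {"tx": 0.0, "ty": 0.001, "tz": 0.0, "wx": 0.0, "wy": 0.0, "wz": 0.0, "claw": -1.0},
  ],
)

```text
time: 12.3
ee_pos: [0.566, -0.0283, 0.0573]
orientation: [0.633, 0.774, -0.0, 0.0]
force: [-0.9, -1.0, 0.3]
finger_gap: -0.002
finger_force: 0.6
```

Emit:
drive_tool(
  series=[
    {"tx": 0.0, "ty": 0.001, "tz": 0.0, "wx": 0.0, "wy": 0.0, "wz": 0.0, "claw": -1.0},
    {"tx": 0.0, "ty": 0.001, "tz": 0.0, "wx": 0.0, "wy": 0.0, "wz": 0.0, "claw": -1.0},
  ],
)

```text
time: 12.5
ee_pos: [0.5671, -0.028, 0.0573]
orientation: [0.633, 0.774, 0.0, 0.0]
force: [-1.7, -1.4, -0.2]
finger_gap: -0.001
finger_force: 0.6
```

```bash
python3 - <<'E'
from h import *
p=post(); o=observe(); print(o['force'],o['ee_pos'])
f=p['frame'][140:240,245:365,::-1]; cv2.imwrite('pics/g.png',cv2.resize(f,(720,600),interpolation=cv2.INTER_CUBIC))
E
```

```text
post [269 189   9  20 139] [ 0.59105717 -0.02337308] r 0.1250767573718015 s -0.010552472457975748
[-1.42937154 -1.19406366 -0.08768607] [ 0.56703033 -0.0279518   0.05727278]
```

View pics/g.png

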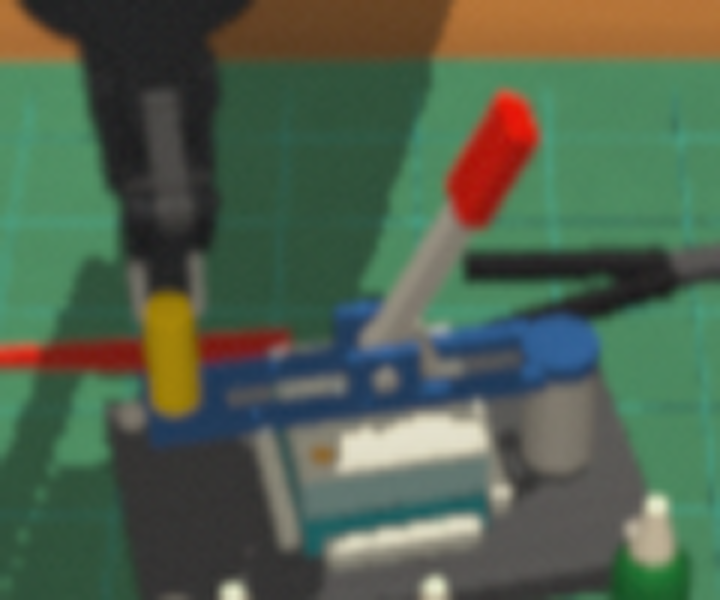

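Emit:
drive_tool(
  series=[
    {"tx": 0.0, "ty": 0.001, "tz": 0.0, "wx": 0.0, "wy": 0.0, "wz": 0.0, "claw": -1.0},
    {"tx": 0.0, "ty": 0.001, "tz": 0.0, "wx": 0.0, "wy": 0.0, "wz": 0.0, "claw": -1.0},
  ],
)

```text
time: 12.75
ee_pos: [0.568, -0.0277, 0.0573]
orientation: [0.633, 0.774, 0.0, 0.0]
force: [-0.4, -1.9, 0.3]
finger_gap: -0.002
finger_force: 0.6
```

Emit:
drive_tool(
  series=[
    {"tx": 0.0, "ty": 0.001, "tz": 0.0, "wx": 0.0, "wy": 0.0, "wz": 0.0, "claw": -1.0},
    {"tx": 0.0, "ty": 0.001, "tz": 0.0, "wx": 0.0, "wy": 0.0, "wz": 0.0, "claw": -1.0},
  ],
)

```text
time: 12.95
ee_pos: [0.569, -0.0275, 0.0573]
orientation: [0.633, 0.774, 0.0, 0.0]
force: [-1.4, -0.7, 0.1]
finger_gap: 0.001
finger_force: 0.6
```

Emit:
drive_tool(
  series=[
    {"tx": 0.0, "ty": 0.001, "tz": 0.0, "wx": 0.0, "wy": 0.0, "wz": 0.0, "claw": -1.0},
    {"tx": 0.0, "ty": 0.001, "tz": 0.0, "wx": 0.0, "wy": 0.0, "wz": 0.0, "claw": -1.0},
  ],
)

```text
time: 13.15
ee_pos: [0.5697, -0.0274, 0.0572]
orientation: [0.633, 0.774, -0.0, -0.0]
force: [-1.5, -1.5, 1.0]
finger_gap: 0.002
finger_force: 1.3
```

```bash
python3 - <<'E'
from h import *
p=post(); p=post(); o=observe(); print(o['force'],o['ee_pos'],o['joint_efforts'])
E
```

```text
post [269 190   9  20 136] [ 0.59381675 -0.02319848] r 0.12556643598611705 s -0.032268253445988604
post [269 190   9  20 136] [ 0.59381675 -0.02319848] r 0.12556643598611705 s -0.032268253445988604
[-2.0886159  -1.00123066  1.2016169 ] [ 0.56968982 -0.02736873  0.0571899 ] [ 9.69404541e-01 -3.60048938e+01 -3.40059757e+01  4.65527829e-01
 -5.02989572e-01 -1.82680192e-02]
```

Emit:
drive_tool(
  series=[
    {"tx": 0.0, "ty": 0.0007, "tz": 0.0, "wx": 0.0, "wy": 0.0, "wz": 0.0, "claw": -1.0},
    {"tx": 0.0, "ty": 0.0007, "tz": 0.0, "wx": 0.0, "wy": 0.0, "wz": 0.0, "claw": -1.0},
  ],
)

```text
time: 13.45
ee_pos: [0.5698, -0.0274, 0.0572]
orientation: [0.633, 0.774, -0.001, -0.001]
force: [-5.9, -2.2, 1.9]
finger_gap: -0.005
finger_force: 2.7
```

```bash
python3 - <<'E'
from h import *
p=post(); o=observe(); print(o['force'],o['ee_pos'],o['joint_efforts'])
E
```

```text
post [269 190   9  20 137] [ 0.59381675 -0.02319848] r 0.12556643598611705 s -0.032268253445988604
[-5.81084221 -2.50914619  1.99782389] [ 0.56980501 -0.02737273  0.05713931] [ 1.38589069e+00 -3.54486752e+01 -3.45011258e+01  7.17518851e-01
 -1.13882001e+00 -2.31520284e-02]
```

```bash
cat >> h.py <<'E'
TH=-1.32; U=np.array([np.cos(TH),np.sin(TH)]); HG=PIV+.06*U; TIP=.0165
def lv(v,tz): q=HG-U*v; return (q[0],q[1],tz-TIP,TH+np.pi)
def arc(a,L=.088): return lv(L*np.cos(a)-.007*np.sin(a)-.011, .07+L*np.sin(a)+.007*np.cos(a))
E
python3 - <<'E'
from h import *
o=observe(); x,y,_=o['ee_pos']; B=np.array([-.969,-.248])*.03
rel([(x+B[0],y+B[1],.0573,TH+np.pi),(x+B[0],y+B[1],.19,TH+np.pi),lv(-.005,.2065),lv(-.005,.1516)])
E
```

```text
{'tx': -0.0015, 'ty': -0.03, 'tz': -0.0001, 'wx': -0.002, 'wy': -0.0002, 'wz': -0.0518}
{'tx': -0.0015, 'ty': -0.0302, 'tz': -0.1328, 'wx': -0.002, 'wy': -0.0002, 'wz': -0.0518}
{'tx': 0.0598, 'ty': 0.0208, 'tz': -0.1329, 'wx': -0.002, 'wy': -0.0002, 'wz': -0.0518}
{'tx': 0.0598, 'ty': 0.0209, 'tz': -0.078, 'wx': -0.002, 'wy': -0.0002, 'wz': -0.0518}
```

Emit:
drive_tool(
  series=[
    {"tx": 0.0, "ty": -0.015, "tz": 0.0, "wx": 0.0, "wy": 0.0, "wz": 0.0, "claw": -1.0},
    {"tx": -0.001, "ty": -0.03, "tz": 0.0, "wx": 0.0, "wy": 0.0, "wz": -0.05, "claw": -1.0},
    {"tx": -0.0015, "ty": -0.03, "tz": -0.045, "wx": 0.0, "wy": 0.0, "wz": -0.05, "claw": -1.0},
    {"tx": -0.0015, "ty": -0.03, "tz": -0.09, "wx": 0.0, "wy": 0.0, "wz": -0.05, "claw": -1.0},
    {"tx": -0.0015, "ty": -0.03, "tz": -0.133, "wx": 0.0, "wy": 0.0, "wz": -0.05, "claw": -1.0},
    {"tx": -0.0015, "ty": -0.03, "tz": -0.133, "wx": 0.0, "wy": 0.0, "wz": -0.05, "claw": -1.0},
    {"tx": 0.03, "ty": -0.005, "tz": -0.133, "wx": 0.0, "wy": 0.0, "wz": -0.05, "claw": -1.0},
    {"tx": 0.06, "ty": 0.021, "tz": -0.133, "wx": 0.0, "wy": 0.0, "wz": -0.05, "claw": -1.0},
    {"tx": 0.06, "ty": 0.021, "tz": -0.133, "wx": 0.0, "wy": 0.0, "wz": -0.05, "claw": -1.0},
    {"tx": 0.06, "ty": 0.021, "tz": -0.1, "wx": 0.0, "wy": 0.0, "wz": -0.05, "claw": -1.0},
    {"tx": 0.06, "ty": 0.021, "tz": -0.078, "wx": 0.0, "wy": 0.0, "wz": -0.05, "claw": -1.0},
    {"tx": 0.06, "ty": 0.021, "tz": -0.078, "wx": 0.0, "wy": 0.0, "wz": -0.05, "claw": -1.0},
  ],
)

```text
time: 14.7
ee_pos: [0.5763, 0.036, 0.1304]
orientation: [0.614, 0.789, -0.002, -0.003]
force: [-0.5, -0.2, 0.5]
finger_gap: -0.003
finger_force: 0.0
```

```bash
python3 - <<'E'
from h import *
p=post(); s=grab_frame('side'); o=observe(); print(o['force'],o['ee_pos'])
a=cv2.resize(p['frame'][120:220,255:355,::-1],(400,400),interpolation=cv2.INTER_CUBIC);b=cv2.resize(s['frame'][140:260,290:410,::-1],(400,400),interpolation=cv2.INTER_CUBIC)
cv2.imwrite('pics/i.png',np.hstack([a,b]))
rel([arc(a) for a in (1.1,1.0,.9,.8,.7,.6,.5,.4,.3,.2,.1,0)])
E
```

```text
post [270 191   8  19 125] [ 0.59574853 -0.02215758] r 0.12505837102266879 s -0.04930386821442756
[ 0.47072082  0.36954424 -0.3598116 ] [0.57902579 0.035642   0.1348899 ]
{'tx': 0.0276, 'ty': -0.0005, 'tz': -0.0002, 'wx': -0.0006, 'wy': -0.0005, 'wz': -0.002}
{'tx': 0.0355, 'ty': -0.0005, 'tz': 0.0036, 'wx': -0.0006, 'wy': -0.0005, 'wz': -0.002}
{'tx': 0.0431, 'ty': -0.0005, 'tz': 0.0081, 'wx': -0.0006, 'wy': -0.0005, 'wz': -0.002}
{'tx': 0.0502, 'ty': -0.0005, 'tz': 0.0134, 'wx': -0.0006, 'wy': -0.0005, 'wz': -0.002}
{'tx': 0.0567, 'ty': -0.0005, 'tz': 0.0194, 'wx': -0.0006, 'wy': -0.0005, 'wz': -0.002}
{'tx': 0.0626, 'ty': -0.0005, 'tz': 0.026, 'wx': -0.0006, 'wy': -0.0005, 'wz': -0.002}
{'tx': 0.0677, 'ty': -0.0006, 'tz': 0.0331, 'wx': -0.0006, 'wy': -0.0005, 'wz': -0.002}
{'tx': 0.0722, 'ty': -0.0006, 'tz': 0.0407, 'wx': -0.0006, 'wy': -0.0005, 'wz': -0.002}
{'tx': 0.0759, 'ty': -0.0006, 'tz': 0.0487, 'wx': -0.0006, 'wy': -0.0005, 'wz': -0.002}
{'tx': 0.0787, 'ty': -0.0006, 'tz': 0.0571, 'wx': -0.0006, 'wy': -0.0005, 'wz': -0.002}
{'tx': 0.0807, 'ty': -0.0006, 'tz': 0.0657, 'wx': -0.0006, 'wy': -0.0005, 'wz': -0.002}
{'tx': 0.0819, 'ty': -0.0006, 'tz': 0.0744, 'wx': -0.0006, 'wy': -0.0005, 'wz': -0.002}
```

View pics/i.png

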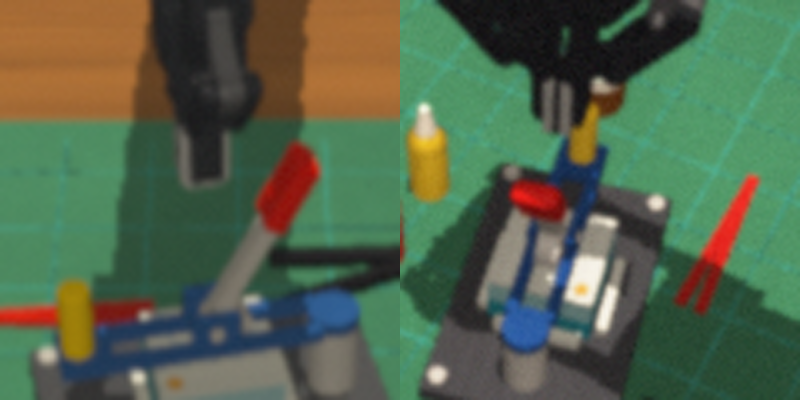

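Emit:
drive_tool(
  series=[
    {"tx": 0.014, "ty": -0.0005, "tz": 0.0, "wx": 0.0, "wy": 0.0, "wz": 0.0, "claw": -1.0},
    {"tx": 0.022, "ty": -0.0005, "tz": 0.0, "wx": 0.0, "wy": 0.0, "wz": 0.0, "claw": -1.0},
    {"tx": 0.0275, "ty": -0.0005, "tz": 0.0, "wx": 0.0, "wy": 0.0, "wz": 0.0, "claw": -1.0},
    {"tx": 0.0315, "ty": -0.0005, "tz": 0.002, "wx": 0.0, "wy": 0.0, "wz": 0.0, "claw": -1.0},
    {"tx": 0.0355, "ty": -0.0005, "tz": 0.0035, "wx": 0.0, "wy": 0.0, "wz": 0.0, "claw": -1.0},
    {"tx": 0.043, "ty": -0.0005, "tz": 0.008, "wx": 0.0, "wy": 0.0, "wz": 0.0, "claw": -1.0},
    {"tx": 0.05, "ty": -0.0005, "tz": 0.0135, "wx": 0.0, "wy": 0.0, "wz": 0.0, "claw": -1.0},
    {"tx": 0.0535, "ty": -0.0005, "tz": 0.0165, "wx": 0.0, "wy": 0.0, "wz": 0.0, "claw": -1.0},
    {"tx": 0.0565, "ty": -0.0005, "tz": 0.0195, "wx": 0.0, "wy": 0.0, "wz": 0.0, "claw": -1.0},
    {"tx": 0.0565, "ty": -0.0005, "tz": 0.0195, "wx": 0.0, "wy": 0.0, "wz": 0.0, "claw": -1.0},
  ],
)

```text
time: 15.8
ee_pos: [0.5642, 0.0907, 0.1148]
orientation: [0.614, 0.79, -0.0, -0.001]
force: [-0.1, -0.6, 0.1]
finger_gap: -0.002
finger_force: 0.0
```

```bash
cat >> h.py <<'E'
def lever():
    p=grab_frame('scene'); st,ce=blob(p,(300,130,365,225),(0,180,90),(8,255,255)); best=[]
    for a in np.arange(0,1.2,.01):
        v=.08*np.cos(a); q=HG-U*v; u=proj(p,[q[0],q[1],.07+.08*np.sin(a)])[0]; best.append((np.hypot(*(u-ce)),a))
    print('red',st,ce,'alpha',min(best))
E
python3 - <<'E'
from h import *
lever(); o=observe(); print(o['force'],o['ee_pos'])
rel([arc(a) for a in (.7,.6,.5,.4,.3,.2,.1,0)])
E
```

```text
red [329 164  18  19 156] [336.92307692 173.45512821] alpha (np.float64(2.735969685933888), np.float64(0.76))
[-0.45589613 -0.11380654 -0.19963282] [0.56439069 0.09048779 0.11511081]
{'tx': -0.0001, 'ty': 0.0001, 'tz': -0.0004, 'wx': -0.0012, 'wy': -0.0002, 'wz': -0.0016}
{'tx': 0.0058, 'ty': 0.0001, 'tz': 0.0061, 'wx': -0.0012, 'wy': -0.0002, 'wz': -0.0016}
{'tx': 0.011, 'ty': 0.0001, 'tz': 0.0133, 'wx': -0.0012, 'wy': -0.0002, 'wz': -0.0016}
{'tx': 0.0155, 'ty': 0.0001, 'tz': 0.0209, 'wx': -0.0012, 'wy': -0.0002, 'wz': -0.0016}
{'tx': 0.0191, 'ty': 0.0001, 'tz': 0.0289, 'wx': -0.0012, 'wy': -0.0002, 'wz': -0.0016}
{'tx': 0.022, 'ty': 0.0001, 'tz': 0.0373, 'wx': -0.0012, 'wy': -0.0002, 'wz': -0.0016}
{'tx': 0.024, 'ty': 0.0001, 'tz': 0.0459, 'wx': -0.0012, 'wy': -0.0002, 'wz': -0.0016}
{'tx': 0.0251, 'ty': 0.0002, 'tz': 0.0546, 'wx': -0.0012, 'wy': -0.0002, 'wz': -0.0016}
```

Emit:
drive_tool(
  series=[
    {"tx": 0.003, "ty": 0.0, "tz": 0.003, "wx": 0.0, "wy": 0.0, "wz": 0.0, "claw": -1.0},
    {"tx": 0.006, "ty": 0.0, "tz": 0.006, "wx": 0.0, "wy": 0.0, "wz": 0.0, "claw": -1.0},
    {"tx": 0.0085, "ty": 0.0, "tz": 0.0097, "wx": 0.0, "wy": 0.0, "wz": 0.0, "claw": -1.0},
    {"tx": 0.011, "ty": 0.0, "tz": 0.0133, "wx": 0.0, "wy": 0.0, "wz": 0.0, "claw": -1.0},
    {"tx": 0.0133, "ty": 0.0, "tz": 0.017, "wx": 0.0, "wy": 0.0, "wz": 0.0, "claw": -1.0},
    {"tx": 0.0155, "ty": 0.0, "tz": 0.021, "wx": 0.0, "wy": 0.0, "wz": 0.0, "claw": -1.0},
    {"tx": 0.0173, "ty": 0.0, "tz": 0.025, "wx": 0.0, "wy": 0.0, "wz": 0.0, "claw": -1.0},
    {"tx": 0.019, "ty": 0.0, "tz": 0.029, "wx": 0.0, "wy": 0.0, "wz": 0.0, "claw": -1.0},
    {"tx": 0.0206, "ty": 0.0, "tz": 0.033, "wx": 0.0, "wy": 0.0, "wz": 0.0, "claw": -1.0},
    {"tx": 0.022, "ty": 0.0, "tz": 0.0373, "wx": 0.0, "wy": 0.0, "wz": 0.0, "claw": -1.0},
    {"tx": 0.022, "ty": 0.0, "tz": 0.0373, "wx": 0.0, "wy": 0.0, "wz": 0.0, "claw": -1.0},
  ],
)

```text
time: 16.95
ee_pos: [0.5598, 0.1124, 0.0788]
orientation: [0.614, 0.79, 0.001, 0.0]
force: [0.7, -0.6, 2.2]
finger_gap: -0.002
finger_force: 0.7
```

```bash
python3 - <<'E'
from h import *
lever(); post(); o=observe(); print(o['force'],o['ee_pos'])
rel([arc(a) for a in (.2,.15,.1,.05,0)])
E
```

```text
red [337 178  21  14 150] [346.60666667 185.24      ] alpha (np.float64(1.5189105154628377), np.float64(0.21))
post [269 190   9  19 126] [ 0.59381675 -0.02319848] r 0.12556643598611705 s -0.032268253445988604
[0.57607267 1.04018543 1.76365967] [0.55951674 0.11194464 0.07833918]
{'tx': -0.0, 'ty': -0.0005, 'tz': 0.0005, 'wx': 0.0004, 'wy': 0.0, 'wz': -0.0015}
{'tx': 0.0011, 'ty': -0.0005, 'tz': 0.0048, 'wx': 0.0004, 'wy': 0.0, 'wz': -0.0015}
{'tx': 0.002, 'ty': -0.0005, 'tz': 0.0091, 'wx': 0.0004, 'wy': 0.0, 'wz': -0.0015}
{'tx': 0.0027, 'ty': -0.0005, 'tz': 0.0134, 'wx': 0.0004, 'wy': 0.0, 'wz': -0.0015}
{'tx': 0.0031, 'ty': -0.0005, 'tz': 0.0178, 'wx': 0.0004, 'wy': 0.0, 'wz': -0.0015}
```

Emit:
drive_tool(
  series=[
    {"tx": 0.0006, "ty": 0.0, "tz": 0.0025, "wx": 0.0, "wy": 0.0, "wz": 0.0, "claw": -1.0},
    {"tx": 0.0011, "ty": 0.0, "tz": 0.005, "wx": 0.0, "wy": 0.0, "wz": 0.0, "claw": -1.0},
    {"tx": 0.0016, "ty": 0.0, "tz": 0.007, "wx": 0.0, "wy": 0.0, "wz": 0.0, "claw": -1.0},
    {"tx": 0.002, "ty": 0.0, "tz": 0.009, "wx": 0.0, "wy": 0.0, "wz": 0.0, "claw": -1.0},
    {"tx": 0.0024, "ty": 0.0, "tz": 0.011, "wx": 0.0, "wy": 0.0, "wz": 0.0, "claw": -1.0},
    {"tx": 0.0026, "ty": 0.0, "tz": 0.013, "wx": 0.0, "wy": 0.0, "wz": 0.0, "claw": -1.0},
    {"tx": 0.0026, "ty": 0.0, "tz": 0.013, "wx": 0.0, "wy": 0.0, "wz": 0.0, "claw": -1.0},
  ],
)

```text
time: 17.75
ee_pos: [0.559, 0.1152, 0.0662]
orientation: [0.614, 0.789, 0.001, -0.0]
force: [-0.6, 3.0, 5.2]
finger_gap: -0.0
finger_force: 2.6
```

Emit:
drive_tool(
  series=[
    {"tx": 0.0, "ty": 0.0, "tz": 0.001, "wx": 0.0, "wy": 0.0, "wz": 0.0, "claw": -1.0},
    {"tx": 0.0, "ty": 0.0, "tz": 0.002, "wx": 0.0, "wy": 0.0, "wz": 0.0, "claw": -1.0},
    {"tx": 0.0, "ty": 0.0, "tz": 0.002, "wx": 0.0, "wy": 0.0, "wz": 0.0, "claw": -1.0},
  ],
)

```text
time: 18.05
ee_pos: [0.5591, 0.1156, 0.0647]
orientation: [0.614, 0.789, 0.001, -0.001]
force: [-3.1, 4.4, 8.8]
finger_gap: 0.004
finger_force: 4.1
```

```bash
python3 - <<'E'
from h import *
lever(); post(); o=observe(); print(o['force'],o['ee_pos'])
E
```

```text
red [338 183  21  12 134] [347.90298507 189.26119403] alpha (np.float64(0.7739991288187131), np.float64(0.07))
post [269 190   9  19 125] [ 0.59381675 -0.02319848] r 0.12556643598611705 s -0.032268253445988604
[-3.55518583  4.38835395  8.29286118] [0.55905845 0.11559149 0.06474332]
```

Emit:
drive_tool(
  series=[
    {"tx": 0.0, "ty": 0.0, "tz": 0.001, "wx": 0.0, "wy": 0.0, "wz": 0.0, "claw": -1.0},
    {"tx": 0.0, "ty": 0.0, "tz": 0.001, "wx": 0.0, "wy": 0.0, "wz": 0.0, "claw": -1.0},
  ],
)

```text
time: 18.35
ee_pos: [0.5591, 0.1151, 0.0631]
orientation: [0.614, 0.789, 0.001, -0.0]
force: [-0.6, 3.4, 5.0]
finger_gap: 0.001
finger_force: 2.3
```

Emit:
drive_tool(
  series=[
    {"tx": 0.0, "ty": 0.0, "tz": 0.001, "wx": 0.0, "wy": 0.0, "wz": 0.0, "claw": -1.0},
    {"tx": 0.0, "ty": 0.0, "tz": 0.001, "wx": 0.0, "wy": 0.0, "wz": 0.0, "claw": -1.0},
  ],
)

```text
time: 18.55
ee_pos: [0.5591, 0.1153, 0.0622]
orientation: [0.614, 0.789, 0.001, -0.0]
force: [-1.4, 4.1, 6.0]
finger_gap: 0.006
finger_force: 2.8
```

```bash
python3 - <<'E'
from h import *
lever(); o=observe(); print(o['force'],o['ee_pos'])
E
```

```text
red [338 183  21  12 132] [348.25757576 190.03030303] alpha (np.float64(0.44541334748763034), np.float64(0.04))
[-0.91304159  4.16400474  5.82788899] [0.55909369 0.11528116 0.06219691]
```

Emit:
drive_tool(
  series=[
    {"tx": 0.0, "ty": 0.0, "tz": 0.001, "wx": 0.0, "wy": 0.0, "wz": 0.0, "claw": -1.0},
    {"tx": 0.0, "ty": 0.0, "tz": 0.001, "wx": 0.0, "wy": 0.0, "wz": 0.0, "claw": -1.0},
  ],
)

```text
time: 18.8
ee_pos: [0.5591, 0.1155, 0.0615]
orientation: [0.614, 0.789, 0.001, -0.001]
force: [-1.5, 4.5, 7.6]
finger_gap: -0.001
finger_force: 3.6
```

Emit:
drive_tool(
  series=[
    {"tx": 0.0, "ty": 0.0, "tz": 0.001, "wx": 0.0, "wy": 0.0, "wz": 0.0, "claw": -1.0},
    {"tx": 0.0, "ty": 0.0, "tz": 0.001, "wx": 0.0, "wy": 0.0, "wz": 0.0, "claw": -1.0},
  ],
)

```text
time: 19.0
ee_pos: [0.5591, 0.1151, 0.0601]
orientation: [0.614, 0.789, 0.001, -0.0]
force: [-0.8, 1.1, 3.1]
finger_gap: -0.002
finger_force: 1.6
```

Emit:
drive_tool(
  series=[
    {"tx": 0.0, "ty": 0.0, "tz": 0.001, "wx": 0.0, "wy": 0.0, "wz": 0.0, "claw": -1.0},
    {"tx": 0.0, "ty": 0.0, "tz": 0.001, "wx": 0.0, "wy": 0.0, "wz": 0.0, "claw": -1.0},
  ],
)

```text
time: 19.2
ee_pos: [0.5591, 0.115, 0.0589]
orientation: [0.614, 0.789, 0.001, -0.0]
force: [-0.2, 2.9, 5.2]
finger_gap: 0.004
finger_force: 2.6
```

```bash
python3 - <<'E'
from h import *
lever(); o=observe(); print(o['force'],o['ee_pos'])
E
```

```text
red [338 185  21  11 126] [348.57142857 191.1984127 ] alpha (np.float64(0.17847936122816765), np.float64(0.0))
[-1.07205564  4.01393594  6.1933498 ] [0.55911644 0.11495104 0.05883418]
```

Emit:
drive_tool(
  series=[
    {"tx": 0.0, "ty": 0.0, "tz": 0.001, "wx": 0.0, "wy": 0.0, "wz": 0.0, "claw": -1.0},
    {"tx": 0.0, "ty": 0.0, "tz": 0.001, "wx": 0.0, "wy": 0.0, "wz": 0.0, "claw": -1.0},
  ],
)

```text
time: 19.45
ee_pos: [0.5591, 0.1151, 0.0581]
orientation: [0.614, 0.789, 0.001, -0.0]
force: [-0.8, 4.3, 6.2]
finger_gap: 0.0
finger_force: 3.3
```

Emit:
drive_tool(
  series=[
    {"tx": 0.0, "ty": 0.0, "tz": 0.001, "wx": 0.0, "wy": 0.0, "wz": 0.0, "claw": -1.0},
    {"tx": 0.0, "ty": 0.0, "tz": 0.001, "wx": 0.0, "wy": 0.0, "wz": 0.0, "claw": -1.0},
  ],
)

```text
time: 19.65
ee_pos: [0.5591, 0.1153, 0.0574]
orientation: [0.614, 0.789, 0.001, -0.0]
force: [-1.9, 5.1, 8.3]
finger_gap: 0.001
finger_force: 4.0
```

```bash
python3 - <<'E'
from h import *
lever(); o=observe(); print(o['force'],o['ee_pos'])
E
```

```text
red [339 185  20  12 124] [348.85483871 191.73387097] alpha (np.float64(0.4279466706947299), np.float64(0.0))
[-2.70351205  4.67789149  8.06757204] [0.55910674 0.11529763 0.05741119]
```

Emit:
drive_tool(
  series=[
    {"tx": 0.0, "ty": 0.0, "tz": 0.001, "wx": 0.0, "wy": 0.0, "wz": 0.0, "claw": -1.0},
    {"tx": 0.0, "ty": 0.0, "tz": 0.001, "wx": 0.0, "wy": 0.0, "wz": 0.0, "claw": -1.0},
  ],
)

```text
time: 19.9
ee_pos: [0.559, 0.115, 0.0558]
orientation: [0.614, 0.789, 0.001, -0.0]
force: [-0.7, 3.9, 5.3]
finger_gap: 0.002
finger_force: 2.5
```

Emit:
drive_tool(
  series=[
    {"tx": 0.0, "ty": 0.0, "tz": 0.001, "wx": 0.0, "wy": 0.0, "wz": 0.0, "claw": -1.0},
    {"tx": 0.0, "ty": 0.0, "tz": 0.001, "wx": 0.0, "wy": 0.0, "wz": 0.0, "claw": -1.0},
  ],
)

```text
time: 20.1
ee_pos: [0.559, 0.1152, 0.0549]
orientation: [0.614, 0.789, 0.001, -0.0]
force: [-0.3, 4.6, 6.5]
finger_gap: -0.0
finger_force: 3.0
```

```bash
python3 - <<'E'
from h import *
lever(); post(); o=observe(); print(o['force'],o['ee_pos'])
B=np.array(o['ee_pos']); rel([(*B[:2],.2,1.82),(.45,.0,.2,1.82)])
E
```

```text
red [338 186  21  12 122] [348.7704918  192.63114754] alpha (np.float64(1.2853544136076906), np.float64(0.0))
post [269 190   9  19 126] [ 0.59381675 -0.02319848] r 0.12556643598611705 s -0.032268253445988604
[-0.68442743  5.2751444   5.77686203] [0.55902678 0.11514829 0.05490817]
{'tx': 0.0003, 'ty': 0.0001, 'tz': -0.1451, 'wx': 0.001, 'wy': -0.0018, 'wz': -0.0004}
{'tx': -0.0845, 'ty': -0.1339, 'tz': -0.1454, 'wx': 0.001, 'wy': -0.0018, 'wz': -0.0004}
```

Emit:
drive_tool(
  series=[
    {"tx": 0.0, "ty": 0.0, "tz": 0.001, "wx": 0.0, "wy": 0.0, "wz": 0.0, "claw": -1.0},
    {"tx": 0.0, "ty": 0.0, "tz": 0.001, "wx": 0.0, "wy": 0.0, "wz": 0.0, "claw": -1.0},
  ],
)

```text
time: 20.4
ee_pos: [0.5591, 0.1153, 0.0543]
orientation: [0.614, 0.789, 0.001, -0.001]
force: [-2.0, 4.9, 7.8]
finger_gap: -0.002
finger_force: 3.9
```

Emit:
drive_tool(
  series=[
    {"tx": 0.0, "ty": 0.0, "tz": 0.001, "wx": 0.0, "wy": 0.0, "wz": 0.0, "claw": -1.0},
    {"tx": 0.0, "ty": 0.0, "tz": 0.001, "wx": 0.0, "wy": 0.0, "wz": 0.0, "claw": -1.0},
  ],
)

```text
time: 20.6
ee_pos: [0.5592, 0.1151, 0.0538]
orientation: [0.614, 0.789, 0.001, -0.0]
force: [-2.8, 3.9, 10.3]
finger_gap: 0.002
finger_force: 5.1
```

Emit:
drive_tool(
  series=[
    {"tx": 0.0, "ty": 0.0, "tz": 0.001, "wx": 0.0, "wy": 0.0, "wz": 0.0, "claw": -1.0},
    {"tx": 0.0, "ty": 0.0, "tz": 0.001, "wx": 0.0, "wy": 0.0, "wz": 0.0, "claw": -1.0},
  ],
)

```text
time: 20.8
ee_pos: [0.5593, 0.1151, 0.0537]
orientation: [0.614, 0.789, 0.001, -0.0]
force: [-4.5, 3.6, 14.9]
finger_gap: 0.0
finger_force: 7.3
```

```bash
python3 - <<'E'
from h import *
lever(); o=observe(); print(o['force'],o['ee_pos'])
E
```

```text
red [339 186  20  12 124] [349.05645161 193.19354839] alpha (np.float64(1.884459677181938), np.float64(0.0))
[-4.45745373  3.32198427 13.53274376] [0.55926553 0.11509539 0.05368695]
```

Emit:
drive_tool(
  series=[
    {"tx": 0.0, "ty": 0.0, "tz": -0.01, "wx": 0.0, "wy": 0.0, "wz": 0.0, "claw": -1.0},
    {"tx": 0.0, "ty": 0.0, "tz": -0.04, "wx": 0.0, "wy": 0.0, "wz": 0.0, "claw": -1.0},
    {"tx": 0.0, "ty": 0.0, "tz": -0.09, "wx": 0.0, "wy": 0.0, "wz": 0.0, "claw": -1.0},
    {"tx": 0.0, "ty": 0.0, "tz": -0.14, "wx": 0.0, "wy": 0.0, "wz": 0.0, "claw": -1.0},
    {"tx": 0.0, "ty": 0.0, "tz": -0.16, "wx": 0.0, "wy": 0.0, "wz": 0.0, "claw": -1.0},
    {"tx": -0.03, "ty": -0.045, "tz": -0.16, "wx": 0.0, "wy": 0.0, "wz": 0.0, "claw": -1.0},
    {"tx": -0.055, "ty": -0.09, "tz": -0.16, "wx": 0.0, "wy": 0.0, "wz": 0.0, "claw": -1.0},
    {"tx": -0.08, "ty": -0.13, "tz": -0.16, "wx": 0.0, "wy": 0.0, "wz": 0.0, "claw": -1.0},
    {"tx": -0.08, "ty": -0.13, "tz": -0.16, "wx": 0.0, "wy": 0.0, "wz": 0.0, "claw": -1.0},
    {"tx": -0.08, "ty": -0.13, "tz": -0.16, "wx": 0.0, "wy": 0.0, "wz": 0.0, "claw": -1.0},
  ],
)

```text
time: 21.85
ee_pos: [0.4517, 0.0038, 0.2107]
orientation: [0.615, 0.789, -0.0, -0.0]
force: [0.2, 0.4, -1.3]
finger_gap: -0.001
finger_force: 0.0
```

```bash
python3 - <<'E'
from h import *
lever(); p=post(); o=observe(); print(o['force'],o['ee_pos'])
s=grab_frame('side')
a=cv2.resize(p['frame'][140:260,245:365,::-1],(400,400),interpolation=cv2.INTER_CUBIC);b=cv2.resize(s['frame'][150:290,270:410,::-1],(400,400),interpolation=cv2.INTER_CUBIC)
cv2.imwrite('pics/j.png',np.hstack([a,b]))
E
```

```text
red [339 185  20  13 205] [348.50243902 191.06341463] alpha (np.float64(0.17759575675031866), np.float64(0.01))
post [269 189   9  20 143] [ 0.59105717 -0.02337308] r 0.1250767573718015 s -0.010552472457975748
[0.22515328 0.63485331 0.2903528 ] [0.45283414 0.00482651 0.21120512]
```

View pics/j.png

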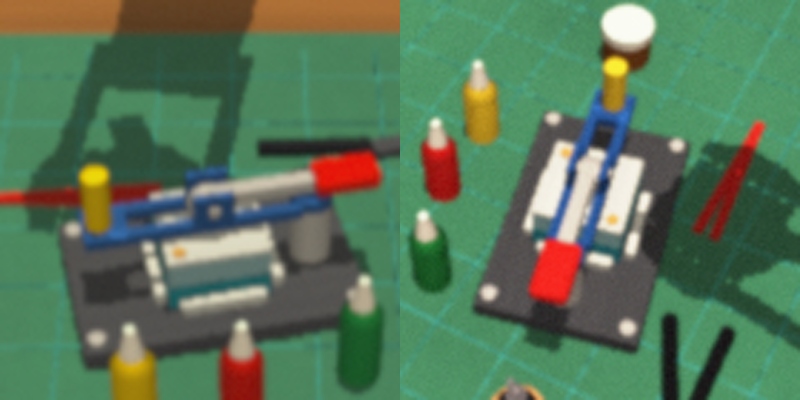

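```bash
python3 - <<'E'
from h import *
p=grab_frame('scene');s=grab_frame('side')
A=lambda u,v:(u*.3+245,v*.3+140); B=lambda u,v:((u-400)*.35+270,v*.35+150)
S=[onz(s,B(*q),.017)[:2] for q in [(553,118),(677,145),(489,292),(628,328)]]
print(np.round(S,4)); y=(S[2]+S[3]-S[0]-S[1]);y/=np.linalg.norm(y);c=sum(S)/4; pv=c+.06*y
print('yaw',np.arctan2(-y[0],y[1]),'piv',pv)
for P in (onz(p,A(94,172),.1),onz(s,B(615,66),.1)):
    d=P[:2]-pv; h=-y; print(P,np.hypot(*d),'s',np.arctan2(h[1],h[0])-np.arctan2(d[1],d[0]))
E
```

```text
[[ 0.6363 -0.0248]
 [ 0.5461 -0.0448]
 [ 0.6038  0.1232]
 [ 0.5133  0.1039]]
yaw 0.2168251171701625 piv [0.56197509 0.09796702]
[ 0.59077604 -0.02394435  0.1       ] 0.1252672234559606 s -0.015166303526807479
[ 0.58907823 -0.02286537  0.1       ] 0.12383475343413103 s -0.003826367744820258
```

```bash
python3 -c "
from cell import *
print(close_job())"
```

```text
the job is handed in; nothing more can be done
None
```

I handed the job in at about 22 s: the strap is home (about 0 rad in both cameras), the lever was pressed to its stop with the mould looking seated, and the arm is clear. The hand-in returned no verdict, and I could not measure the cam's force on the mould.

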